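# Lean a timber sample in the airing stand and block its foot

### The job

Take the longer of the two boards off the trestle and lean it lengthwise, squarely against the middle of the airing stand's wall, its foot on the stand's floor, at a steep, stable angle of about 65 degrees to the table, and let go of it. Then slide the stand's foot stop towards the wall until it is snug against the board's foot, so that the base cannot slip and the board still leans. Leave the other board and the other loose things where they are.

Things in the scene. Friction and masses are not known exactly. Their poses are not given: they have to be found in the camera images.
- board_center (a point): the longer board: a plain wooden board 190 x 56 x 18 mm (100 to 210 g), at the start lying flat across the trestle, its underside 40 mm above the table. The point is its centre (half-way up); its x axis runs along the 190 mm length, y across the 56 mm width, z through the 18 mm thickness. Both ends are alike; either may be up.
- board: the same longer board; this origin is the centre of its underside, 9 mm below board_center along its z axis; same axes.
- board_end_a (a point): centre of the longer board's end face on its +x side, 95 mm from board_center.
- board_end_b (a point): centre of the longer board's end face on its -x side, 95 mm from board_center.
- short_board_center (a point): centre of the shorter board, 140 x 56 x 18 mm, of the same wood, lying on the trestle parallel to the longer one, centres 130 mm apart; the two may have swapped places. Not to be moved. x along its length.
- trestle: fixed low wooden trestle, 150 x 260 mm, 40 mm high; origin on the table under its middle. Two bearers 20 mm wide run along its y axis at x = -65 and +65 mm; the boards lie across them along x. Low crosspieces (18 mm) join them only at y = -115 and +115 mm: below the middle of each board is open space.
- stand_frame (a point): fixed plywood airing stand: floor plate with an upright wall at one end. The point lies on the plate's top (12 mm above the table), at the middle of the foot of the wall's face. x points level into the wall, y along the wall, z up. The wall's face is the plane x = 0: 190 mm wide, 208 mm high above the plate.
- stand: the same airing stand; this origin is at table height, 12 mm below stand_frame, same axes. The floor plate is 190 mm wide and reaches to x = -278 mm; two 10 mm wide rails along its sides (y = -90 and +90 mm) rise 12 mm above it. The wall is 18 mm thick.
- stop (a joint): travel of the foot stop in m: a wooden bar 166 mm long (along the stand's y), 38 mm deep, 30 mm high, across the stand's floor plate. 0 is farthest from the wall; it grows towards the wall to 0.125 and starts at 0 to 0.03. It slides only to and from the wall, takes about 3 N to move and stays where left; it can be pushed on the face away from the wall.
- stop_face (a point): middle of the stop's face that looks at the wall, 15 mm above the stand's floor plate; axes as stand_frame. It lies at x = -0.185 + stop travel in stand_frame; the face to push on is 38 mm behind it (x = -38 mm).
- scale_block_center (a point): centre of a 90 x 35 x 30 mm wooden block lying on the white bench scale near the table's far edge; not to be moved.
- jar_center (a point): centre of a closed jar, 68 mm across and 100 mm high, near the table's far edge; not to be moved.
- brush_grip (a point): handle of a brush lying on the table; not to be moved.
Mind the look-alikes: they are no part of the job. What is shaped like the board but turquoise or yellow is not meant.

How it is judged:
By the outcome, as a careful person would: the job done as asked, in the order asked, and still so for the second after the job is handed in, with the robot touching nothing.
It also fails if it takes over 48 s, if anything falls off the work surface, if the arm or the gripper's body presses on something with over 40 N, if the wrist force passes 120 N, or if a joint passes its speed limit or range.

### The arm

A 6-joint arm with a two-finger parallel gripper is mounted at the origin on the work surface. World frame = base frame: x ahead of the robot, y to its left, z up, the work surface at z = 0. Lengths are in m, angles in rad, forces in N, time in s.
With the tool pointing down it reaches from about 0.375 to 0.9 m from the base axis. Payload 3.1 kg.
Tool frame: the origin (TCP) lies at the very end of the fingers, on their centre line; the grasp point (between the pads) lies robot.grasp_offset behind it (robot.grasp_offset is the distance from the TCP to the grasp point, in m); z points along the fingers, y is the direction in which the jaws open and shut (so a half turn about z gives the same grasp; the last joint's range is limited). The gripper opens to 87 mm and grips with 3 to 60 N. Pads are 19 mm wide; open, the fingers measure 117 mm over their backs; the gripper's body (75 mm by 190 mm) begins 51 mm behind the grasp point.
Start: joints at [1.121, 0.527, 1.433, -0, 1.181, -0.178], TCP at [0.168, 0.602, 0.223] pointing down, gripper open.
Joint ranges: [-3.08, 3.08], [-0.75, 2.2], [0.22, 2.44], [-1.43, 4.57], [0, 2.65], [-2.85, 2.85]. Speed limits (rad/s): [2.79, 2.79, 3.14, 3.14, 3.14, 3.14].

### API

Orientations are given as a unit quaternion [x, y, z, w].
In Python, from rig import robot gives the robot as it stands.
- The arm moves only by the tool drive_tool, never from a script. Its argument "targets" is one flat list of numbers, 6 for each row, row after row: the shift along the tool's x, y, z in cm, then the turn, a rotation vector about the tool's x, y, z in degrees. A call has 1 to 12 rows; each row is the pose to reach, as a shift and turn from the pose commanded when the call began, along the tool's axes at that moment; what a row does not reach only later rows make up. A row lasts 1/12 s, in which the tool goes at most 41.7 mm and 7.16 degrees, less where a joint would pass 70% of its speed; a pose out of reach is approached as far as the arm can. A call with a gripper value outside its range is refused whole. "grip" is the gripper command: -1 is fully open, 1 is shut, values between are in proportion, set as the call begins (left out, the last holds). The fingers move at their own pace and stop on an object; "squeeze" is the grip in N (left out, the last holds). Time passes only in rows, so rows that repeat a pose let the fingers close. It gives the time, the measured TCP pose, the force and the opening at its end, in the units of the state.
- robot.get_obs(): the state, without advancing time (a new reading comes with each control period).
- robot.camera(name): name is "side" or "top"; returns (picture, depth): 420x560x3 uint8, red, green, blue; 420x560 float32, m along the optical axis (not along the pixel's ray), 0 where there is no reading.
- robot.calibration(name): a dict with "mtx" (3x3 intrinsics, pixels), "R" (3x3) and "t" (3): a world point X has camera coordinates R X + t. Camera axes: x right, y down, z forward; pixel columns grow to the right and rows downward; lengths in m; the calibration is good to about 2 mm. A picture is of the moment at which its call begins. calibration takes no time and is no camera call.
- robot.hand_in(): hands the job in, once; it reports no verdict.
The state is a dict: "time": time; "q": joint angles; "joint_velocities": joint speeds; "joint_torque": joint torques, N m; "position": TCP position; "tool_rot": TCP orientation; "ft_force": force on the tool from outside, world axes, zero at the start; "moment": the same for the moment, N m; "grip_width": finger opening in m.
Only numpy, scipy, OpenCV 4.12 (cv2) and the standard library are available. Lean on these libraries where they do the work, as an engineer would, in place of code of your own. Each camera call takes 0.05 s, during which the arm holds its last target.

## Working session

There is one attempt and no reset: what is moved stays moved. The work goes in short steps, Python scripts to look and compute and a tool call to move; the robot and the scene stay as the last step left them, time stands still between calls to the robot, and variables do not carry over. Pictures are saved under pics/ and viewed, and the job is handed in when it is done.

Besides the shell and the picture viewer there is one more tool, called after "Call:" by a JSON object that holds its "fn" and its "kwargs", one argument or row to a line. drive_tool: Moves the arm, as the interface text tells. Its arguments: {"type":"object","properties":{"targets":{"type":"array","items":{"type":"number"}},"grip":{"type":"number"},"squeeze":{"type":"number"}},"required":["targets"]}

```bash
ls; mkdir -p pics; python3 - <<'E'
from rig import robot
import cv2,numpy as np
print(robot.get_obs(), robot.grasp_offset)
for n in("side","top"):
    p,d=robot.camera(n); cv2.imwrite(f"pics/{n}0.png",p[:,:,::-1]); np.save(f"pics/{n}0.npy",d); np.save(f"pics/{n}0rgb.npy",p)
    c=robot.calibration(n); print(n,c)
    np.savez(f"pics/{n}cal.npz",**{k:np.array(c[k]) for k in("mtx","R","t")})
E
```

```text
pics
{'time': 0.0, 'q': array([ 1.12049656e+00,  5.28503765e-01,  1.43385964e+00, -9.99315747e-06,
        1.18139864e+00, -1.78538667e-01]), 'joint_velocities': array([-0.00018366, -0.00110395,  0.00015927,  0.00036343, -0.00018793,
        0.00051492]), 'joint_torque': array([ 9.95518967e-04, -4.40037167e+01, -1.76589149e+01,  6.33549783e-02,
        5.83472766e-02, -1.29342466e-04]), 'position': array([0.16744983, 0.60141024, 0.2215621 ]), 'tool_rot': array([ 1.35460834e-01,  9.90782108e-01, -1.03294418e-03, -3.31062145e-04]), 'ft_force': array([-0.1864902 , -0.50369999,  0.21118892]), 'moment': array([-0.00095863, -0.01288862,  0.03906843]), 'grip_width': 0.08694172190590747} 0.0187
side {'mtx': array([[463.68843993,   0.        , 282.80085127],
       [  0.        , 463.68843993, 214.66254771],
       [  0.        ,   0.        ,   1.        ]]), 'R': array([[ 0.72230712, -0.69128522, -0.01992904],
       [-0.36253865, -0.35395327, -0.86213851],
       [ 0.58892966,  0.62995383, -0.50628058]]), 't': array([-0.27202461,  0.27120801,  0.90272861])}
top {'mtx': array([[458.58744784,   0.        , 282.63855228],
       [  0.        , 458.58744784, 210.22658997],
       [  0.        ,   0.        ,   1.        ]]), 'R': array([[-0.02854922, -0.9995355 ,  0.01066426],
       [-0.98434654,  0.02625598, -0.17427713],
       [ 0.17391618, -0.01547281, -0.9846389 ]]), 't': array([0.11208118, 0.50585175, 1.24040373])}
```

View pics/side0.png

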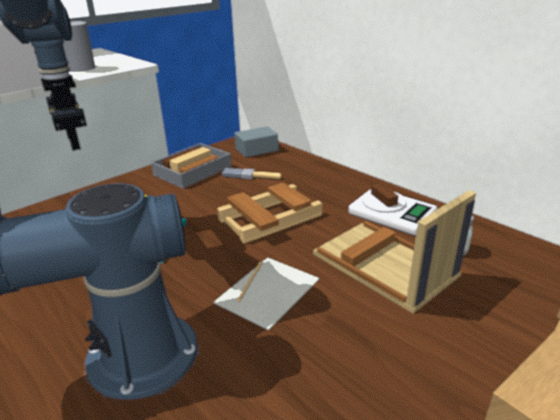

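View pics/top0.png

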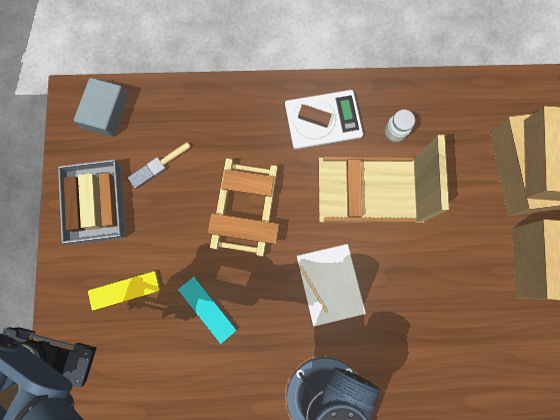

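The top view shows the trestle around (245,205). Its longer board is the lower one (243,229) and the shorter one is at (248,182). The stand is around (380,190) with its wall on the right at (433,180) and the stop at (355,188). I'll measure these now.

```bash
cat > h.py <<'E'
import numpy as np,cv2
def cal(n):
    c=np.load(f"pics/{n}cal.npz"); return c["mtx"],c["R"],c["t"]
def ray(n,u,v):
    K,R,t=cal(n); d=R.T@np.linalg.inv(K)@np.array([u,v,1.]); return -R.T@t,d
def onplane(n,u,v,z):
    o,d=ray(n,u,v); return o+d*(z-o[2])/d[2]
def ondepth(n,D):
    K,R,t=cal(n); v,u=np.mgrid[:D.shape[0],:D.shape[1]]
    P=np.stack([(u-K[0,2])/K[0,0]*D,(v-K[1,2])/K[1,1]*D,D],-1); return (P-t)@R
def proj(n,X):
    K,R,t=cal(n); p=K@(R@np.asarray(X)+t); return p[:2]/p[2]
def tri(a,b):
    A=[];B=[]
    (o1,d1),(o2,d2)=ray("top",*a),ray("side",*b)
    s=np.linalg.lstsq(np.c_[d1,-d2],o2-o1,rcond=None)[0]
    p,q=o1+s[0]*d1,o2+s[1]*d2; return (p+q)/2,np.linalg.norm(p-q)
E
python3 - <<'E'
from h import *
p=np.load("pics/top0rgb.npy");s=np.load("pics/side0rgb.npy")
a=p[130:265,190:470];cv2.imwrite("pics/tz.png",cv2.resize(a[:,:140],None,fx=4,fy=4,interpolation=cv2.INTER_CUBIC)[:,:,::-1])
cv2.imwrite("pics/tz2.png",cv2.resize(a[:,110:],None,fx=4,fy=4,interpolation=cv2.INTER_CUBIC)[:,:,::-1])
cv2.imwrite("pics/sz.png",cv2.resize(s[175:310,205:485],None,fx=2.8,fy=2.8,interpolation=cv2.INTER_CUBIC)[:,:,::-1])
D=np.load("pics/top0.npy");W=ondepth("top",D)
for u,v in[(243,229),(248,182),(355,188),(385,190),(422,180),(435,170),(445,165),(300,240),(330,190),(265,205)]:print(u,v,W[v,u].round(4),p[v,u])
D=np.load("pics/side0.npy");W=ondepth("side",D)
for u,v in[(252,211),(290,196),(370,245)]:print(u,v,W[v,u].round(4),s[v,u])
E
```

```text
243 229 [0.457  0.2087 0.0568] [208 144  88]
248 182 [0.5903 0.1932 0.0528] [210 145  90]
355 188 [ 0.5674 -0.1086  0.0426] [200 142  91]
385 190 [ 0.5663 -0.2013  0.0106] [235 219 162]
422 180 [ 0.576  -0.2874  0.0833] [115 101  74]
435 170 [ 0.5749 -0.2859  0.1935] [113 100  74]
445 165 [ 0.5812 -0.3037  0.2158] [237 223 161]
300 240 [ 0.4292  0.0498 -0.006 ] [138  96  68]
330 190 [ 0.5708 -0.0416  0.0093] [228 212 154]
265 205 [0.5259 0.1472 0.0388] [241 228 167]
252 211 [0.4459 0.1913 0.06  ] [176 117  67]
290 196 [0.577  0.1779 0.0607] [185 125  71]
370 245 [ 0.5566 -0.1211  0.0443] [176 119  69]
```

View pics/tz.png

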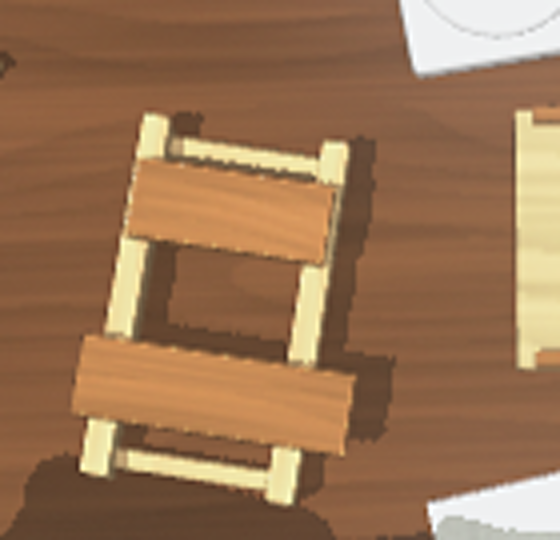

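View pics/tz2.png

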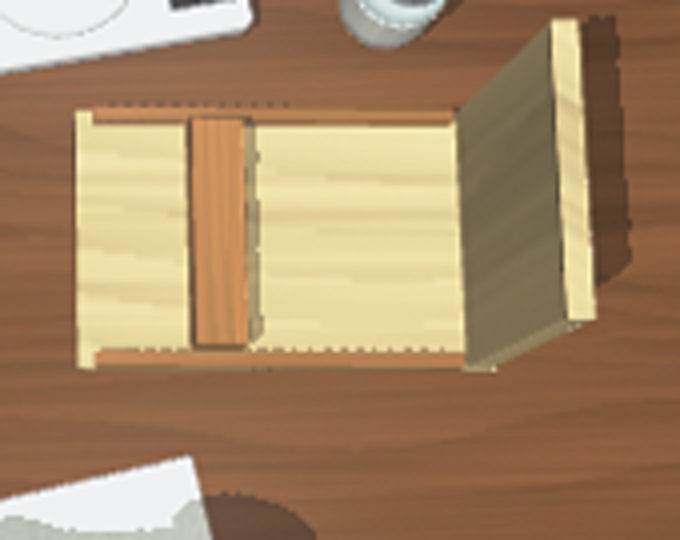

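View pics/sz.png

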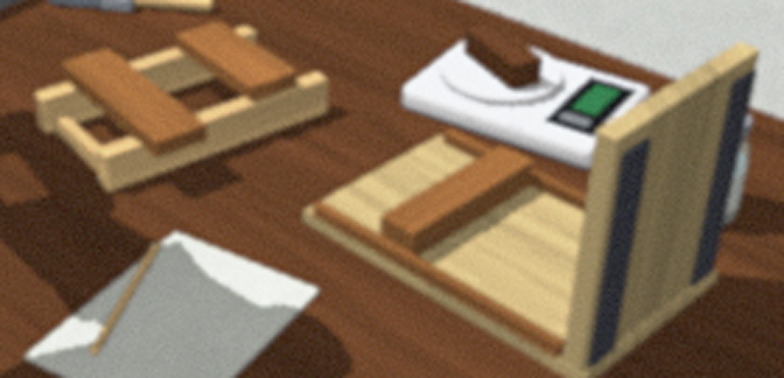

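The zooms show the long board at (75-355, 335-455) in the first crop, parallel to the short one. The stand is nearly aligned with the image, with the stop bar at about (220,232). Next I'll fit rectangles to these shapes.

```bash
python3 - <<'E'
from h import *
def rect(n,img,roi,cond,z):
    u0,u1,v0,v1=roi
    m=np.zeros(img.shape[:2],np.uint8); r=img[v0:v1,u0:u1].astype(int); m[v0:v1,u0:u1]=cond(r)
    k,l,st,_=cv2.connectedComponentsWithStats(m); i=1+st[1:,4].argmax()
    c=max(cv2.findContours((l==i).astype(np.uint8),cv2.RETR_EXTERNAL,cv2.CHAIN_APPROX_NONE)[0],key=cv2.contourArea)
    h=cv2.convexHull(c)[:,0]
    P=np.array([onplane(n,u,v,z)[:2]*1000 for u,v in h],np.float32)
    R=cv2.minAreaRect(P); b=cv2.boxPoints(R)
    print(n,st[i],"rect",np.round(R[0],1),np.round(R[1],1),round(R[2],2)); print(b.round(1).tolist()); return R
p=np.load("pics/top0rgb.npy");s=np.load("pics/side0rgb.npy")
wood=lambda r:((r[...,0]>170)&(r[...,1]<165)&(r[...,0]-r[...,2]>70)).astype(np.uint8)
woods=lambda r:((r[...,0]>135)&(r[...,1]<150)&(r[...,0]-r[...,2]>75)).astype(np.uint8)
rect("top",p,(200,290,205,250),wood,.058)
rect("top",p,(210,285,165,200),wood,.058)
rect("top",p,(335,372,150,225),wood,.042)
rect("side",s,(222,282,185,235),woods,.058)
rect("side",s,(268,315,180,212),woods,.058)
rect("top",p,(200,290,150,260),lambda r:((r[...,0]>225)&(r[...,1]>190)|wood(r)>0).astype(np.uint8),.04)
# plate
D=np.load("pics/top0.npy");W=ondepth("top",D)
m=(p[...,0]>190)&(p[...,1]>170)&(p[...,2]<190); 
# wall face plane via depth
w=W[150:205,412:440].reshape(-1,3); c=p[150:205,412:440].reshape(-1,3)
w=w[(w[:,2]>.04)&(w[:,2]<.205)&(c[:,0]<150)&(c[:,0]-c[:,2]>20)]
for _ in range(3):
    c0=w.mean(0);n=np.linalg.svd(w-c0)[2][2];e=(w-c0)@n; w=w[abs(e)<.004]
print("wall",len(w),c0,n,e.std())
E
```

```text
top [ 208  213   71   30 1364] rect [461.1 209.1] [188.7  60.4] 79.75
[[414.6000061035156, 121.5999984741211], [474.1000061035156, 110.9000015258789], [507.6000061035156, 296.6000061035156], [448.20001220703125, 307.29998779296875]]
top [222 169  53  28 958] rect [590.  195.3] [143.4  60.2] 78.42
[[546.2000122070312, 131.10000610351562], [605.0999755859375, 119.0999984741211], [633.9000244140625, 259.5], [574.9000244140625, 271.6000061035156]]
top [335 157  37  59 812] rect [ 574.4 -105.9] [103.5 168.7] 88.55
[[488.79998779296875, -155.5], [657.4000244140625, -159.6999969482422], [660.0, -56.29999923706055], [491.3999938964844, -52.0]]
side [228 192  51  34 711] rect [460.  210.5] [192.5  61.2] 79.76
[[412.79998779296875, 121.19999694824219], [473.0, 110.30000305175781], [507.20001220703125, 299.70001220703125], [447.0, 310.6000061035156]]
side [268 183  42  23 487] rect [591.9 197.1] [146.   70.9] 77.68
[[541.7000122070312, 133.3000030517578], [611.0, 118.19999694824219], [642.0999755859375, 260.79998779296875], [572.9000244140625, 276.0]]
top [ 208  158   71   98 3231] rect [523.6 198.9] [191.4 260. ] 79.09
[[377.8999938964844, 129.5], [633.0999755859375, 80.30000305175781], [669.4000244140625, 268.29998779296875], [414.1000061035156, 317.3999938964844]]
wall 1109 [ 0.57192512 -0.28664421  0.12801568] [ 3.25314224e-02  9.99470711e-01 -6.05273937e-05] 0.0007773278606313962
```

```bash
python3 - <<'E'
from h import *
f=lambda x,y,z:(onplane("top",300+x/4-.4,130+y/4-.4,z)*1000).round(1)
print("plate",f(76,110,.012),f(78,369,.012)); print("walltop face",f(552,19,.22),f(567,321,.22),"back",f(579,19,.22),f(596,319,.22))
print("stop top",f(191,118,.042),f(244,118,.042),f(248,345,.042),f(194,345,.042))
print("rail",f(458,108,.024),f(466,368,.024), "wallfoot",f(457,118,.012),f(466,358,.012))
g=lambda x,y:(205+x/2.8-.3,175+y/2.8-.3)
# side picks
for nm,t,s_ in[("walltop near face",(567,321),(597,130)),("platecorner near",(78,369),(304,213)),("boardcorner1",(347,455),(155,150)),("wall top far",(579,19),(757,48))]:
    if nm.startswith("board"): tt=(190+t[0]/4-.4,130+t[1]/4-.4)
    else: tt=(300+t[0]/4-.4,130+t[1]/4-.4)
    X,e=tri(tt,g(*s_)); print(nm,(X*1000).round(1),round(e*1000,1))
o=np.array([.5719,-.2866,0]);x=-np.array([.0325,.9995,0]);y=np.array([.9995,-.0325,0])
# project pixels of depth for stop face/floor
D=np.load("pics/side0.npy");W=ondepth("side",D);s=np.load("pics/side0rgb.npy")
E
```

```text
plate [669.8 -12.4  12. ] [477.8  -5.7  12. ]
walltop face [ 659.3 -290.7  220. ] [ 468.3 -283.1  220. ] back [ 658.9 -307.6  220. ] [ 469.1 -300.8  220. ]
stop top [652.8 -91.6  42. ] [ 651.9 -129.6   42. ] [ 487.2 -122.8   42. ] [488.2 -84.9  42. ]
rail [ 660.7 -289.7   24. ] [ 469.3 -280.3   24. ] wallfoot [ 656.6 -292.2   12. ] [ 478.3 -284.6   12. ]
walltop near face [ 468.8 -283.8  219.4] 1.2
platecorner near [478.2  -5.9   9.8] 0.0
boardcorner1 [413.8 119.3  51.2] 4.1
wall top far [ 657.7 -306.1  220.6] 3.0
```

```bash
cat >> h.py <<'E'
from scipy.spatial.transform import Rotation as Ro
import json
def log(o):
    open("obs.jsonl","a").write(json.dumps({k:np.asarray(o[k]).tolist() for k in("q","position","tool_rot")})+"\n")
def rel(o,pos=None,R=None):
    R0=Ro.from_quat(o["tool_rot"]); pos=o["position"] if pos is None else pos; R=R0 if R is None else R
    print("shift cm",(R0.inv().apply(np.asarray(pos)-o["position"])*100).round(2),"turn deg",np.degrees((R0.inv()*R).as_rotvec()).round(2))
def frame(z,y):
    z=np.array(z,float);z/=np.linalg.norm(z);y=np.array(y,float);y-=z*(y@z);y/=np.linalg.norm(y)
    return Ro.from_matrix(np.c_[np.cross(y,z),y,z])
BC=np.array([.4605,.2098,.049]);BH=np.radians(79.5)
SF=np.array([.564,-.2867,.012]);SX=np.array([-.036,-.99935,0]);SY=np.array([.99935,-.036,0]);SZ=np.array([0,0,1.])
GO=.0187
E
python3 - <<'E'
from h import *; from rig import robot
o=robot.get_obs();log(o)
R=frame([0,0,-1],[np.cos(BH-np.pi/2),np.sin(BH-np.pi/2),0])
rel(o,[BC[0],BC[1],.15],R)
E
```

```text
shift cm [-38.75 -29.85   7.21] turn deg [-1.000e-01  6.000e-02  8.492e+01]
```

Call:
{"fn": "drive_tool", "kwargs": {
  "targets": [-38.7,-29.9,7.2,0,0,84.9,-38.7,-29.9,7.2,0,0,84.9,-38.7,-29.9,7.2,0,0,84.9,-38.7,-29.9,7.2,0,0,84.9,-38.7,-29.9,7.2,0,0,84.9,-38.7,-29.9,7.2,0,0,84.9,-38.7,-29.9,7.2,0,0,84.9,-38.7,-29.9,7.2,0,0,84.9,-38.7,-29.9,7.2,0,0,84.9,-38.7,-29.9,7.2,0,0,84.9,-38.7,-29.9,7.2,0,0,84.9,-38.7,-29.9,7.2,0,0,84.9],
  "grip": -1
}}

```text
time: 1.1
position: [0.4614, 0.2078, 0.15]
tool_rot: [0.771, 0.637, -0.0, 0.0]
ft_force: [0.2, 0.4, 0.4]
grip_width: 0.0867
```

```bash
python3 - <<'E'
from h import *; from rig import robot
o=robot.get_obs();log(o);print(o["time"],o["q"].round(3),o["position"],o["tool_rot"].round(4))
R=frame([0,0,-1],[np.cos(BH-np.pi/2),np.sin(BH-np.pi/2),0])
rel(o,[BC[0],BC[1],.03],R)
E
```

```text
1.1 [ 0.202  0.477  1.8   -0.     0.865  0.392] [0.46143191 0.20782222 0.15001804] [ 7.709e-01  6.370e-01 -2.000e-04  1.000e-04]
shift cm [ 0.18 -0.13 12.  ] turn deg [-0.01  0.02 -0.37]
```

Call:
{"fn": "drive_tool", "kwargs": {
  "targets": [0.2,-0.1,3,0,0,-0.4,0.2,-0.1,6,0,0,-0.4,0.2,-0.1,9,0,0,-0.4,0.2,-0.1,11,0,0,-0.4,0.2,-0.1,12,0,0,-0.4,0.2,-0.1,12,0,0,-0.4,0.2,-0.1,12,0,0,-0.4]
}}

```text
time: 1.68
position: [0.4596, 0.2123, 0.0304]
tool_rot: [0.766, 0.642, -0.0, -0.0]
ft_force: [1.4, -0.0, 0.7]
grip_width: 0.0871
```

```bash
python3 - <<'E'
from h import *; from rig import robot
for n in("top","side"):
    p,d=robot.camera(n); a=p[150:260,190:310] if n=="top" else p[160:250,200:340]
    cv2.imwrite(f"pics/{n}1.png",cv2.resize(a,None,fx=5,fy=5,interpolation=cv2.INTER_CUBIC)[:,:,::-1])
o=robot.get_obs();log(o);print(o["time"],o["position"],o["ft_force"])
R=frame([0,0,-1],[np.cos(BH-np.pi/2),np.sin(BH-np.pi/2),0])
rel(o,[BC[0],BC[1],.03],R)
E
```

```text
1.7833 [0.46058165 0.21264013 0.03165713] [-0.08510803 -0.25557337  0.48351724]
shift cm [-0.28  0.04  0.17] turn deg [ 0.13 -0.05  0.45]
```

View pics/side1.png

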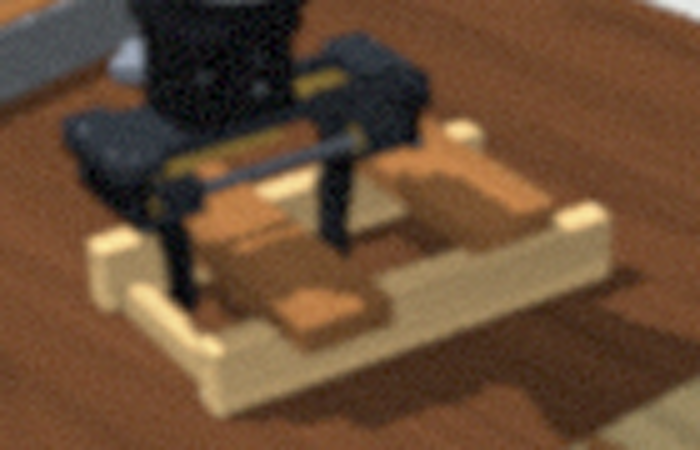

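The picture shows the fingers straddling the long board, at (180,290) and (335,235) in the crop, clear of the short board. I'll close now.

Call:
{"fn": "drive_tool", "kwargs": {
  "targets": [-0.2,0,0.1,0,0,0.4,-0.2,0,0.1,0,0,0.4,-0.2,0,0.1,0,0,0.4,-0.2,0,0.1,0,0,0.4,-0.2,0,0.1,0,0,0.4,-0.2,0,0.1,0,0,0.4],
  "grip": 1,
  "squeeze": 30
}}

```text
time: 2.28
position: [0.4593, 0.2103, 0.0298]
tool_rot: [0.769, 0.64, 0.0, 0.0]
ft_force: [0.2, 0.8, 1.9]
grip_width: 0.056
```

Call:
{"fn": "drive_tool", "kwargs": {
  "targets": [0,0,-1.5,0,0,0,0,0,-4,0,0,0,0,0,-7,0,0,0,0,0,-10,0,0,0,0,0,-13,0,0,0,0,0,-15,0,0,0,0,0,-15,0,0,0,0,0,-15,0,0,0]
}}

```text
time: 2.95
position: [0.4596, 0.2104, 0.1802]
tool_rot: [0.769, 0.64, 0.001, 0.001]
ft_force: [-0.1, 1.5, -1.3]
grip_width: 0.0556
```

```bash
python3 - <<'E'
from h import *; from rig import robot
for n in("side",):
    p,d=robot.camera(n)
    cv2.imwrite(f"pics/{n}2.png",cv2.resize(p[80:280,150:400],None,fx=3,fy=3,interpolation=cv2.INTER_CUBIC)[:,:,::-1])
o=robot.get_obs();log(o);print(o["time"],o["position"],o["ft_force"],o["moment"],o["grip_width"],o["q"])
E
```

```text
3.0 [0.45851842 0.21014244 0.178965  ] [-0.75908712  0.70763004 -1.77336455] [-0.09928295  0.07591241 -0.03278923] 0.05544997440468583 [ 2.07866583e-01  4.29585396e-01  1.77677783e+00 -2.83703092e-05
  9.36420487e-01  3.90649025e-01]
```

View pics/side2.png

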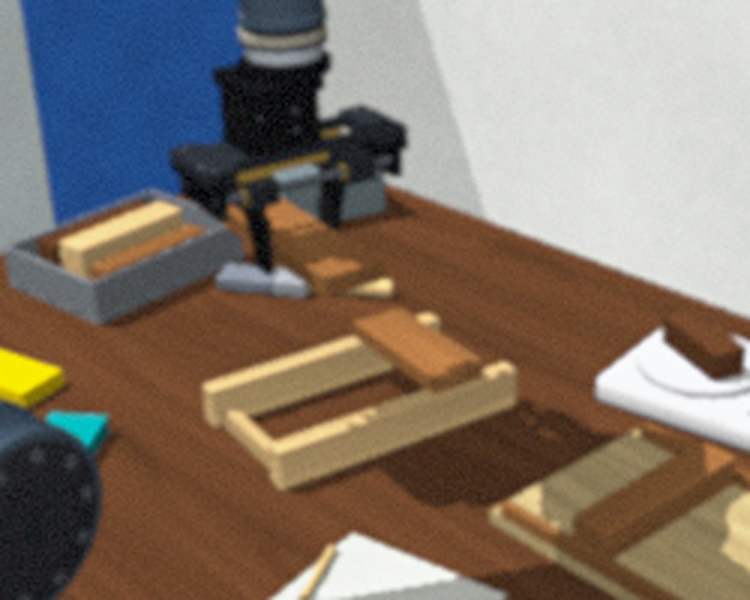

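The board is held level, with about 56 mm between the fingers, and the short board is still on the trestle at (415,345). I'll move towards the stand and tilt partway.

```bash
cat >> h.py <<'E'
def lean(a,foot,zgap,off=0.):
    """tool pose for board at angle a (deg), foot corner at stand x=foot, zgap above floor"""
    a=np.radians(a);u=np.cos(a)*SX+np.sin(a)*SZ;n=-np.sin(a)*SX+np.cos(a)*SZ
    c=SF+foot*SX+zgap*SZ+(.095+off)*u+.009*n
    return c-GO*n, frame(-n,SY)
E
python3 - <<'E'
from h import *; from rig import robot
o=robot.get_obs()
rel(o,[.56,0,.28],lean(30,0,0)[1])
print(lean(65,-.0833,.003)[0])
E
```

```text
shift cm [-18.82  13.79 -10.11] turn deg [ -2.26 -29.92  -8.2 ]
[ 0.56523696 -0.25236225  0.09699984]
```

Call:
{"fn": "drive_tool", "kwargs": {
  "targets": [-3,2.2,-3,0,-3,-1,-7,5,-6,-1,-10,-3,-10.5,7.5,-8,-1,-15,-5,-14,10,-10.1,-1.5,-20,-6,-17,12.5,-10.1,-2,-26,-7,-18.8,13.8,-10.1,-2.3,-29.9,-8.2,-18.8,13.8,-10.1,-2.3,-29.9,-8.2,-18.8,13.8,-10.1,-2.3,-29.9,-8.2]
}}

```text
time: 3.67
position: [0.5607, -0.0012, 0.2777]
tool_rot: [0.696, 0.67, -0.187, 0.178]
ft_force: [0.1, 0.1, -1.1]
grip_width: 0.056
```

```bash
python3 - <<'E'
from h import *; from rig import robot
from scipy.optimize import least_squares
o=robot.get_obs();log(o);print(o["time"],o["position"],o["grip_width"],o["q"].round(3))
O=[json.loads(l) for l in open("obs.jsonl")]
for s in(1,-1):
    for r in O[-1:]:
        q=r["q"];R=Ro.from_euler("ZYZYZ",[q[0],q[1]+q[2],s*q[3],q[4],q[5]+np.pi/2])
        print(s,(Ro.from_quat(r["tool_rot"]).inv()*R).magnitude())
rel(o,[.565,-.08,.24],lean(50,0,0)[1])
E
```

```text
3.6667 [ 0.56074662 -0.0012355   0.27767356] 0.05602890725479734 [ 0.07   0.46   1.514 -0.544  1.278  0.298]Traceback (most recent call last):
  File "<stdin>", line 7, in <module>
  File "scipy/spatial/transform/_rotation.pyx", line 1413, in scipy.spatial.transform._rotation.Rotation.from_euler
ValueError: Expected axis specification to be a non-empty string of upto 3 characters, got ZYZYZ
```

```bash
cat >> h.py <<'E'
E_=Ro.from_euler
def fkR(q,s): return E_("ZYZ",[q[0],q[1]+q[2],s*q[3]])*E_("YZ",[q[4],q[5]+np.pi/2])
def fkp(q,R,k):
    a,d,L1,L2,e,h,Lt=k;s23=q[1]+q[2]
    v=np.array([a+L1*np.sin(q[1])+L2*np.sin(s23)+e*np.cos(s23),d,h+L1*np.cos(q[1])+L2*np.cos(s23)-e*np.sin(s23)])
    return E_("Z",q[0]).apply(v)+Lt*R.apply([0,0,1])
E
python3 - <<'E'
from h import *; from rig import robot
from scipy.optimize import least_squares
O=[json.loads(l) for l in open("obs.jsonl")]
for s in(1,-1): print(s,[round(float((Ro.from_quat(r["tool_rot"]).inv()*fkR(r["q"],s)).magnitude()),4) for r in O])
f=lambda k:np.concatenate([(fkp(r["q"],Ro.from_quat(r["tool_rot"]),k)-r["position"])/.001 for r in O]+[(k-np.array([0,.11,.4,.4,0,.3,.2]))*.1/.1])
k=least_squares(f,[0,.11,.4,.4,0,.3,.2]).x;print(k,np.abs(f(k)).max())
s=1 if (Ro.from_quat(O[-1]["tool_rot"]).inv()*fkR(O[-1]["q"],1)).magnitude()<.05 else -1
q=np.array(O[-1]["q"])
def ik(p,R,q0):
    g=lambda q:np.r_[(fkp(q,fkR(q,s),k)-p)/.1,(R.inv()*fkR(q,s)).as_rotvec()]
    r=least_squares(g,q0);return r.x,np.abs(r.fun).max()
for p,a in[([.565,-.05,.26],45),([.565,-.1,.22],55),([.565,-.15,.17],65),([.565,-.252,.097],65),([.565,-.252,.097],60)]:
    q,e=ik(np.array(p),lean(a,0,0)[1],q);print(p,a,q.round(3),e)
o=robot.get_obs();rel(o,[.565,-.10,.24],lean(50,0,0)[1])
E
```

```text
1 [0.0, 0.0, 0.0, 0.0, 0.0]
-1 [0.0, 0.0006, 0.0, 0.0001, 1.0888]
[3.41577842e-06 1.10999956e-01 5.87989879e-01 3.91699601e-01
 1.14096710e-01 2.74205507e-01 3.05461562e-01] 0.1879898786288943
[0.565, -0.05, 0.26] 45 [ 0.095  0.552  1.558 -0.82   1.283  0.479] 1.554312234475219e-14
[0.565, -0.1, 0.22] 55 [ 0.067  0.662  1.623 -1.03   1.254  0.658] 5.551115123125783e-15
[0.565, -0.15, 0.17] 65 [ 0.027  0.813  1.666 -1.246  1.268  0.872] 6.938893903907228e-15
[0.565, -0.252, 0.097] 65 [-0.151  0.934  1.697 -1.443  1.138  1.007] 6.13398221105399e-14
[0.565, -0.252, 0.097] 60 [-0.173  0.892  1.703 -1.387  1.06   0.939] 2.6920632389959565e-10
shift cm [-6.66  0.82  8.18] turn deg [-2.100e-01 -2.006e+01 -1.000e-02]
```

The model fit gives joint 4 = -1.443 for the 65° placing with a square grasp, which is beyond its -1.43 limit. So I'll put the board back in its place and regrasp with the tool tilted 20° relative to the board, which brings the final wrist pose well inside the range.

```bash
cat >> h.py <<'E'
K=np.array([0,.111,.587989879,.391699601,.11409671,.274205507,.305461562])
def ik(p,R,q0):
    from scipy.optimize import least_squares
    g=lambda q:np.r_[(fkp(q,fkR(q,1),K)-p)/.1,(R.inv()*fkR(q,1)).as_rotvec()]
    r=least_squares(g,q0);return r.x,np.abs(r.fun).max()
def lean2(a,foot,zgap,tilt=20,off=0.):
    p,R=lean(a,foot,zgap,off); c=p-GO*R.apply([0,0,1]); R2=R*E_("y",tilt,degrees=True)
    return c+GO*R2.apply([0,0,1]),R2
E
python3 - <<'E'
from h import *; from rig import robot
q=robot.get_obs()["q"]
for a,fo,zg in[(40,-.2,.1),(65,-.15,.06),(65,-.0833,.003),(70,-.0833,.003)]:
    p,R=lean2(a,fo,zg);q,e=ik(p,R,q);print(a,p.round(3),q.round(3),e)
o=robot.get_obs();R=frame([0,0,-1],[np.cos(BH-np.pi/2),np.sin(BH-np.pi/2),0]);rel(o,[.4596,.2104,.18],R)
R2=R*E_("y",20,degrees=True);print(ik(BC+GO*R2.apply([0,0,1]),R2,[.2,.5,1.8,0.1,.9,.4]))
E
```

```text
40 [ 0.569 -0.16   0.162] [-0.291  0.563  1.634 -0.436  0.901  0.01 ] 6.215694625666401e-11
65 [ 0.568 -0.182  0.149] [-0.135  0.694  1.681 -1.012  0.979  0.589] 1.6653345369377348e-15
65 [ 0.565 -0.249  0.092] [-0.252  0.789  1.703 -1.152  0.857  0.673] 1.1102230246251565e-15
70 [ 0.566 -0.242  0.095] [-0.208  0.817  1.705 -1.231  0.928  0.774] 1.1102230246251565e-15
shift cm [ 22.88 -10.9   -1.87] turn deg [ 2.02 29.9   8.14]
(array([ 0.00533744,  0.70576981,  2.00020771,  0.7817933 ,  0.49705033,
       -0.51712493]), np.float64(5.551115123125783e-16))
```

Call:
{"fn": "drive_tool", "kwargs": {
  "targets": [4,-2,-0.4,0.4,5,1.4,8,-3.8,-0.7,0.8,11,3,12,-5.7,-1,1.2,17,4.5,16,-7.6,-1.3,1.6,23,6,20,-9.5,-1.6,2,28,7.5,22.9,-10.9,-1.9,2,29.9,8.1,22.9,-10.9,-1.9,2,29.9,8.1,22.9,-10.9,-1.9,2,29.9,8.1,22.9,-10.9,-1.9,2,29.9,8.1]
}}

```text
time: 4.42
position: [0.4587, 0.2124, 0.1818]
tool_rot: [0.767, 0.641, 0.001, 0.001]
ft_force: [-0.1, -0.2, -1.6]
grip_width: 0.0553
```

```bash
python3 - <<'E'
from h import *; from rig import robot
o=robot.get_obs();log(o);print(o["time"],o["position"],o["ft_force"],o["joint_velocities"].round(3))
R=frame([0,0,-1],[np.cos(BH-np.pi/2),np.sin(BH-np.pi/2),0]);rel(o,[.4593,.2103,.0305],R)
E
```

```text
4.4167 [0.4587137  0.21243344 0.18181612] [-0.08410219 -0.15908179 -1.64827767] [-0.025 -0.008 -0.034 -0.004 -0.002 -0.002]
shift cm [-0.19  0.05 15.13] turn deg [0.18 0.03 0.29]
```

Call:
{"fn": "drive_tool", "kwargs": {
  "targets": [-0.1,0,3,0,0,0.2,-0.1,0,6.5,0,0,0.3,-0.2,0,10,0,0,0.3,-0.2,0,13,0,0,0.3,-0.2,0,14.3,0,0,0.3,-0.2,0,14.8,0,0,0.3,-0.2,0,15.1,0,0,0.3,-0.2,0,15.1,0,0,0.3]
}}

```text
time: 5.08
position: [0.461, 0.2097, 0.0316]
tool_rot: [0.77, 0.639, 0.002, 0.002]
ft_force: [-0.3, 0.1, -1.9]
grip_width: 0.0555
```

```bash
python3 - <<'E'
from h import *; from rig import robot
o=robot.get_obs();print(o["time"],o["position"],o["ft_force"],o["joint_velocities"].round(3))
E
```

```text
5.0833 [0.4610004  0.20974984 0.03162897] [-0.34370319  0.10547831 -1.85272336] [ 0.005 -0.03   0.001  0.     0.009  0.001]
```

Call:
{"fn": "drive_tool", "kwargs": {
  "targets": [0,0,0.1,0,0,0,0,0,0.15,0,0,0]
}}

```text
time: 5.25
position: [0.4611, 0.2101, 0.0311]
tool_rot: [0.769, 0.639, 0.003, 0.002]
ft_force: [-0.6, -0.1, -1.5]
grip_width: 0.0556
```

Call:
{"fn": "drive_tool", "kwargs": {
  "targets": [0,0,0,0,0,0,0,0,0,0,0,0,0,0,0,0,0,0,0,0,0,0,0,0],
  "grip": -1
}}

```text
time: 5.58
position: [0.4602, 0.2101, 0.0305]
tool_rot: [0.769, 0.639, 0.002, 0.002]
ft_force: [-0.3, 0.2, -0.9]
grip_width: 0.0747
```

```bash
python3 - <<'E'
from h import *; from rig import robot
o=robot.get_obs();log(o);print(o["time"],o["position"],o["ft_force"],o["grip_width"])
R=frame([0,0,-1],[np.cos(BH-np.pi/2),np.sin(BH-np.pi/2),0])
R2=R*E_("y",20,degrees=True);rel(o,BC+GO*R2.apply([0,0,1]),R2)
E
```

```text
5.5833 [0.46016842 0.21009846 0.03047061] [-0.29397026  0.20998804 -0.88756658] 0.07471663470337023
shift cm [ 0.62  0.04 -0.1 ] turn deg [ 0.33 19.96 -0.03]
```

Call:
{"fn": "drive_tool", "kwargs": {
  "targets": [0,0,0,0,0,0,0.1,0,0,0,4,0,0.3,0,0,0.1,10,0,0.5,0,-0.1,0.2,16,0,0.6,0,-0.1,0.3,20,0,0.6,0,-0.1,0.3,20,0,0.6,0,-0.1,0.3,20,0]
}}

```text
time: 6.17
position: [0.4611, 0.2146, 0.0307]
tool_rot: [0.758, 0.628, 0.134, -0.112]
ft_force: [0.5, -0.9, 0.5]
grip_width: 0.0869
```

```bash
python3 - <<'E'
from h import *; from rig import robot
for n in("top","side"):
    p,d=robot.camera(n); a=p[130:270,180:320] if n=="top" else p[140:260,190:350]
    cv2.imwrite(f"pics/{n}3.png",cv2.resize(a,None,fx=4,fy=4,interpolation=cv2.INTER_CUBIC)[:,:,::-1])
o=robot.get_obs();log(o);print(o["time"],o["position"],o["ft_force"],o["grip_width"])
R=frame([0,0,-1],[np.cos(BH-np.pi/2),np.sin(BH-np.pi/2),0])
R2=R*E_("y",20,degrees=True);rel(o,BC+GO*R2.apply([0,0,1]),R2)
E
```

```text
6.2667 [0.46103218 0.21495859 0.03074567] [-0.46993485  0.45634831 -1.06962587] 0.0870517336022917
shift cm [ 0.14  0.04 -0.02] turn deg [-0.01 -0.01 -0.2 ]
```

View pics/side3.png

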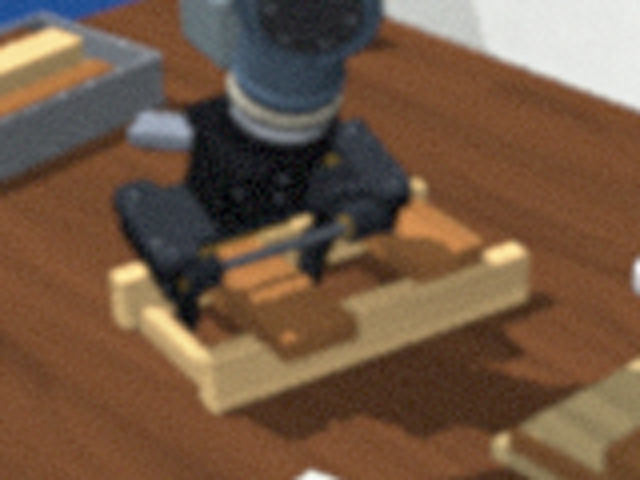

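View pics/top3.png

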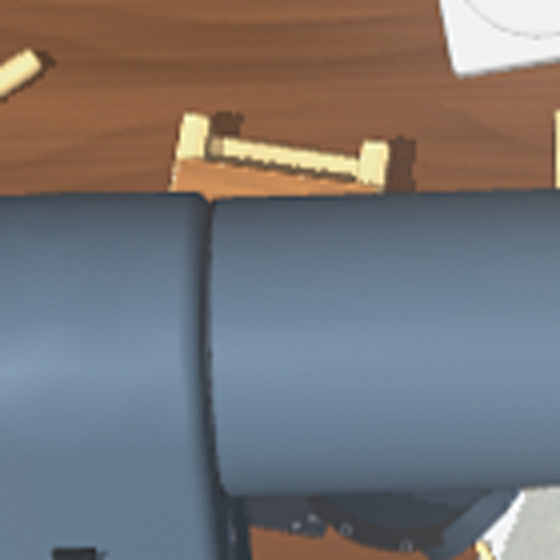

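The side view shows the board flat on the bearers, with the tilted fingers on either side at (185,315) and (315,265) and no contact. Closing again.

Call:
{"fn": "drive_tool", "kwargs": {
  "targets": [0.1,0,0,0,0,-0.2,0.1,0,0,0,0,-0.2,0.1,0,0,0,0,-0.2,0.1,0,0,0,0,-0.2,0.1,0,0,0,0,-0.2,0.1,0,0,0,0,-0.2],
  "grip": 1,
  "squeeze": 35
}}

```text
time: 6.77
position: [0.4613, 0.217, 0.0314]
tool_rot: [0.756, 0.631, 0.134, -0.111]
ft_force: [-0.4, -0.3, -0.4]
grip_width: 0.0559
```

Call:
{"fn": "drive_tool", "kwargs": {
  "targets": [0.3,0,-0.9,0,0,0,1,0,-2.8,0,0,0,2,0,-5.6,0,0,0,3.1,0,-8.5,0,0,0,4.1,0,-11.3,0,0,0,5.1,0,-14.1,0,0,0,5.1,0,-14.1,0,0,0,5.1,0,-14.1,0,0,0]
}}

```text
time: 7.43
position: [0.4616, 0.2165, 0.1826]
tool_rot: [0.756, 0.631, 0.135, -0.11]
ft_force: [0.1, 0.6, -2.0]
grip_width: 0.0556
```

```bash
python3 - <<'E'
from h import *; from rig import robot
p,d=robot.camera("side"); cv2.imwrite("pics/side4.png",cv2.resize(p[80:280,150:400],None,fx=3,fy=3,interpolation=cv2.INTER_CUBIC)[:,:,::-1])
o=robot.get_obs();log(o);print(o["time"],o["position"],o["ft_force"],o["grip_width"],o["q"].round(3))
rel(o,[.57,-.07,.26],lean2(35,0,0)[1])
E
```

```text
7.4833 [0.46048692 0.2164476  0.18120901] [-0.91607824  0.24761761 -1.47943383] 0.0556236715940708 [ 0.006  0.399  1.908  0.475  0.825 -0.138]
shift cm [-21.95  15.91 -16.36] turn deg [  0.42 -34.93  -8.38]
```

View pics/side4.png

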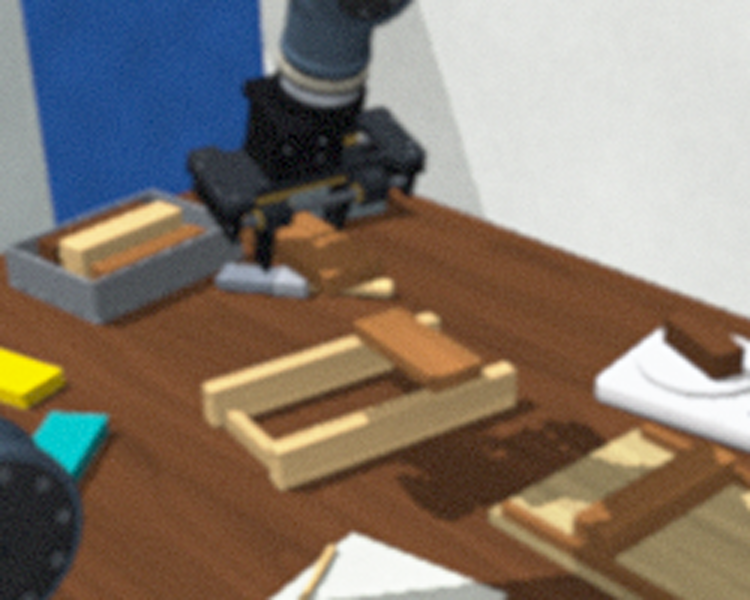

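The board is held level in the tilted grip and the short board hasn't moved. Carrying it to the stand.

Call:
{"fn": "drive_tool", "kwargs": {
  "targets": [-2,1.5,-1.5,0,-3,-0.7,-5,3.6,-3.7,0,-8,-2,-8,5.8,-6,0,-13,-3,-11,8,-8.2,0.2,-18,-4.2,-14,10.2,-10.4,0.3,-23,-5.5,-17,12.3,-12.7,0.3,-28,-6.7,-20,14.5,-14.9,0.4,-32,-7.7,-22,15.9,-16.4,0.4,-34.9,-8.4,-22,15.9,-16.4,0.4,-34.9,-8.4,-22,15.9,-16.4,0.4,-34.9,-8.4]
}}

```text
time: 8.32
position: [0.5696, -0.0713, 0.2575]
tool_rot: [0.714, 0.688, -0.094, 0.088]
ft_force: [-1.5, 0.1, -1.5]
grip_width: 0.0555
```

```bash
python3 - <<'E'
from h import *; from rig import robot
o=robot.get_obs();log(o);print(o["time"],o["position"],o["ft_force"],o["grip_width"],o["q"].round(3))
p,R=lean2(65,-.125,.05);print(p);rel(o,p,R)
E
```

```text
8.3167 [ 0.56956936 -0.07127828  0.25748264] [-1.52397333  0.09851404 -1.51510401] 0.055509004530448165 [-0.183  0.43   1.535 -0.281  1.157 -0.034]
[ 0.56687227 -0.20696671  0.13867991]
shift cm [-10.08   0.3   14.96] turn deg [ -0.27 -30.16  -0.  ]
```

Call:
{"fn": "drive_tool", "kwargs": {
  "targets": [-1,0,1.5,0,-4,0,-3,0.1,4.5,0,-10,0,-5,0.2,7.5,-0.1,-16,0,-7,0.2,10.5,-0.2,-22,0,-9,0.3,13.3,-0.3,-27,0,-10.1,0.3,15,-0.3,-30.1,0,-10.1,0.3,15,-0.3,-30.1,0,-10.1,0.3,15,-0.3,-30.1,0,-10.1,0.3,15,-0.3,-30.1,0]
}}

```text
time: 9.07
position: [0.5682, -0.206, 0.1413]
tool_rot: [0.665, 0.642, -0.273, 0.267]
ft_force: [0.1, 0.6, -1.6]
grip_width: 0.0556
```

```bash
python3 - <<'E'
from h import *; from rig import robot
for n in("top","side"):
    p,d=robot.camera(n);np.save(f"pics/{n}5rgb.npy",p);np.save(f"pics/{n}5d.npy",d); a=p[110:260,300:470] if n=="top" else p[110:310,260:500]
    cv2.imwrite(f"pics/{n}5.png",cv2.resize(a,None,fx=3.3,fy=3.3,interpolation=cv2.INTER_CUBIC)[:,:,::-1])
o=robot.get_obs();log(o);print(o["time"],o["position"],o["ft_force"],o["grip_width"],o["q"].round(3))
for f,z in((-.125,.05),(-.0833,.003)):p,R=lean2(65,f,z);rel(o,p,R)
E
```

```text
9.1667 [ 0.5690991  -0.20636659  0.14289424] [-0.00936679 -0.17597203 -1.29498762] 0.05578638082888182 [-0.178  0.702  1.688 -1.047  0.94   0.593]
shift cm [ 0.25 -0.22  0.34] turn deg [ 0.43  0.01 -0.2 ]
shift cm [ 0.63 -0.27  6.62] turn deg [ 0.43  0.01 -0.2 ]
```

View pics/side5.png

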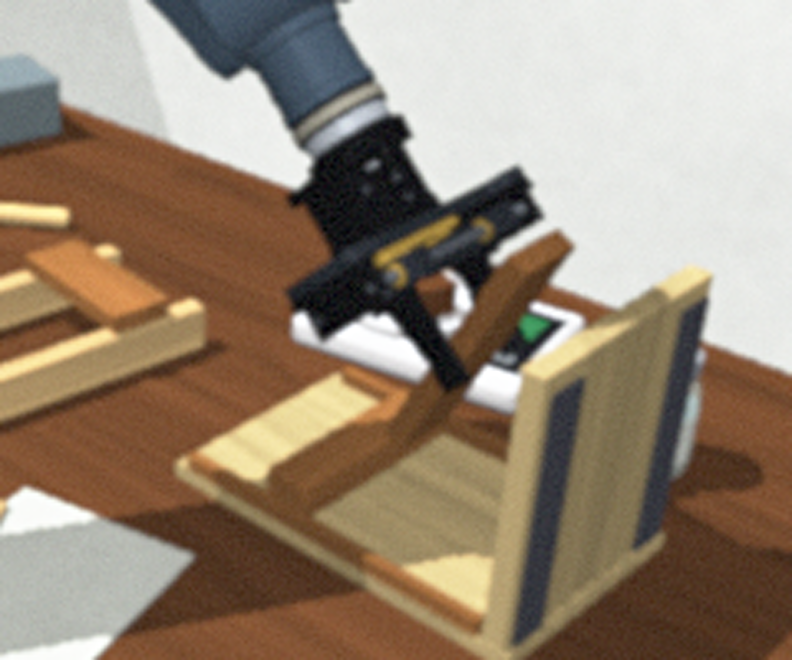

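View pics/top5.png

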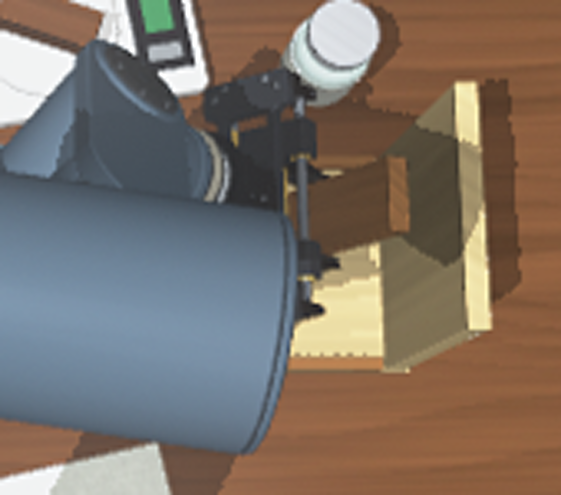

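The side view shows the board held at a steep angle above the floor, in front of the wall. Its top end is at (550,250) in the crop. I'll check the jar's clearance and the board's actual pose in hand.

```bash
python3 - <<'E'
from h import *; from rig import robot
print("jar",onplane("top",300+345/3.3,110+33/3.3,.1))
o=robot.get_obs();R2=Ro.from_quat(o["tool_rot"]);R=R2*E_("y",-20,degrees=True)
g=o["position"]-GO*R2.apply([0,0,1]);ux,uy,un=-R.apply([1,0,0]),R.apply([0,1,0]),-R.apply([0,0,1])
u=ux;print("u",u,np.degrees(np.arcsin(u[2])))
im={n:cv2.imread(f"pics/{n}5.png") for n in("top","side")}
off={"top":(300,110),"side":(260,110)}
for sx in(1,-1):
  for sy in(1,-1):
    for sn in(1,-1):
      X=g+u*.095*sx+uy*.028*sy+un*.009*sn
      for n in im:
        p=(proj(n,X)-off[n]+.4)*3.3;cv2.circle(im[n],(int(p[0]),int(p[1])),3,(0,255,0) if sn>0 else (255,0,255),-1)
for n in im:cv2.imwrite(f"pics/{n}5b.png",im[n])
cv2.imwrite("pics/5b.png",np.hstack([cv2.resize(im[n],(400,400)) for n in im]))
E
```

```text
jar [ 0.7444897  -0.24722158  0.1       ]
u [-0.02105389 -0.42194965  0.90637477] 65.00908293343564
```

View pics/side5b.png

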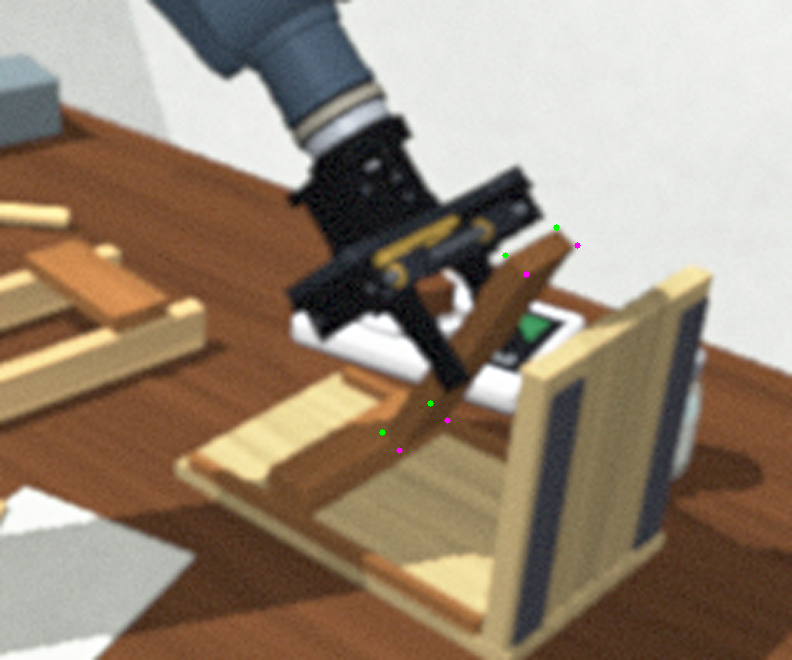

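View pics/top5b.png

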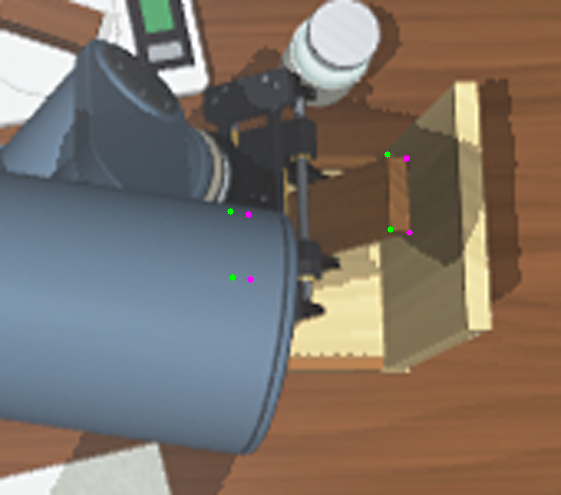

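```bash
python3 - <<'E'
from h import *; from rig import robot
o=robot.get_obs()
p,R=lean2(65,-.088,.009);rel(o,p,R)
E
```

```text
shift cm [ 0.53 -0.27  5.86] turn deg [ 0.43  0.01 -0.2 ]
```

Call:
{"fn": "drive_tool", "kwargs": {
  "targets": [0.1,0,0.8,0,0,0,0.2,-0.1,2,0.2,0,-0.1,0.3,-0.2,3.5,0.3,0,-0.2,0.5,-0.2,5,0.4,0,-0.2,0.5,-0.2,5.8,0.4,0,-0.2,0.5,-0.2,5.8,0.4,0,-0.2,0.5,-0.2,5.8,0.4,0,-0.2,0.5,-0.2,5.8,0.4,0,-0.2]
}}

```text
time: 9.83
position: [0.565, -0.2446, 0.0966]
tool_rot: [0.665, 0.642, -0.277, 0.265]
ft_force: [0.2, -0.3, -1.4]
grip_width: 0.0556
```

```bash
python3 - <<'E'
from h import *; from rig import robot
for n in("top","side"):
    p,d=robot.camera(n);np.save(f"pics/{n}6rgb.npy",p);np.save(f"pics/{n}6d.npy",d); a=p[110:260,300:470] if n=="top" else p[150:310,300:480]
    cv2.imwrite(f"pics/{n}6.png",cv2.resize(a,None,fx=3.3,fy=3.3,interpolation=cv2.INTER_CUBIC)[:,:,::-1])
o=robot.get_obs();print(o["time"],o["position"],o["ft_force"],o["grip_width"],o["q"].round(3))
for f,z in((-.088,.009),(-.0813,.000)):p,R=lean2(65,f,z);rel(o,p,R)
R2=Ro.from_quat(o["tool_rot"]);print(R2.inv().apply([0,0,-1]),R2.inv().apply(SX))
E
```

```text
9.9333 [ 0.56542007 -0.24422202  0.09707287] [-0.55901868 -0.62823247 -1.36286956] 0.05556777878424636 [-0.244  0.78   1.702 -1.14   0.867  0.662]
shift cm [-0.02  0.01 -0.06] turn deg [-0.07  0.06  0.09]
shift cm [0.14 0.01 1.05] turn deg [-0.07  0.06  0.09]
[0.70779671 0.00207355 0.70641313] [-7.06412992e-01 -2.52702188e-04  7.07797318e-01]
```

View pics/side6.png

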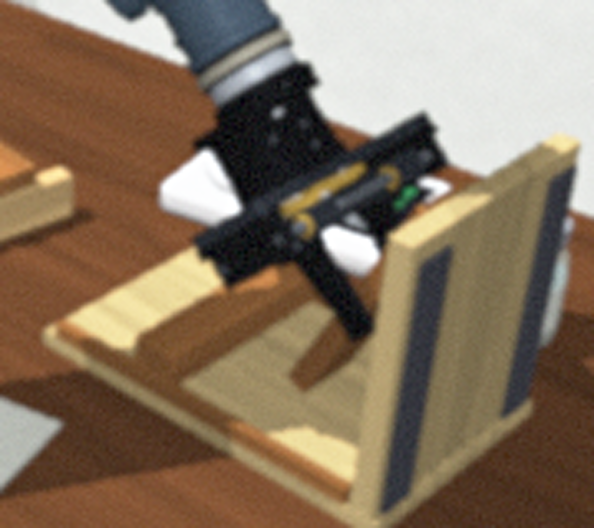

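View pics/top6.png

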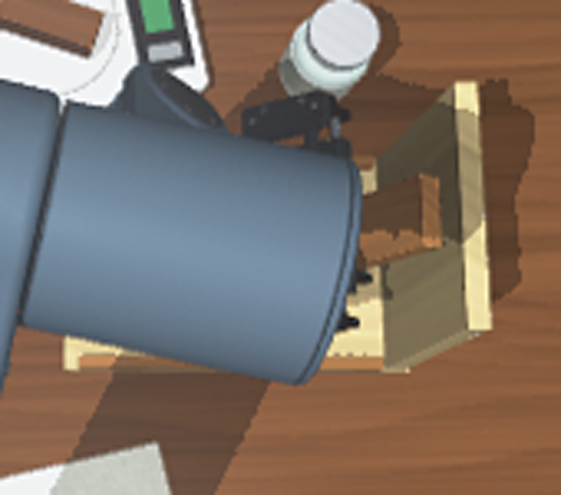

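The foot is hanging at (310,375) in the side crop, about 9 mm above the floor, and the top end is about 8 mm off the wall and square to it. Lowering gently.

Call:
{"fn": "drive_tool", "kwargs": {
  "targets": [0.2,0,0.2,0,0,0.1,0.3,0,0.4,0,0,0.1,0.4,0,0.5,0,0,0.1,0.5,0,0.6,0,0,0.1,0.5,0,0.6,0,0,0.1,0.5,0,0.6,0,0,0.1]
}}

```text
time: 10.43
position: [0.565, -0.245, 0.0888]
tool_rot: [0.665, 0.641, -0.276, 0.265]
ft_force: [1.1, -0.8, -1.8]
grip_width: 0.0557
```

Call:
{"fn": "drive_tool", "kwargs": {
  "targets": [0.05,0,0.05,0,0,0,0.1,0,0.1,0,0,0,0.1,0,0.1,0,0,0]
}}

```text
time: 10.68
position: [0.5651, -0.2452, 0.0876]
tool_rot: [0.665, 0.641, -0.276, 0.265]
ft_force: [-0.5, -0.4, -1.3]
grip_width: 0.0558
```

```bash
python3 - <<'E'
from h import *; from rig import robot
o=robot.get_obs();print(o["time"],o["position"],o["ft_force"],o["moment"])
for f,z in((-.0813,.000),):p,R=lean2(65,f,z);rel(o,p,R)
E
```

```text
10.6833 [ 0.5651287  -0.24523733  0.08763467] [-0.45356342 -0.43293333 -1.29164117] [ 0.50984682  0.06101035 -0.01578338]
shift cm [-0.45  0.04  0.31] turn deg [-0.11  0.07 -0.  ]
```

Call:
{"fn": "drive_tool", "kwargs": {
  "targets": [-0.15,0,0.15,0,0,0,-0.3,0,0.3,0,0,0,-0.3,0,0.3,0,0,0]
}}

```text
time: 10.93
position: [0.5649, -0.2498, 0.0876]
tool_rot: [0.665, 0.641, -0.276, 0.265]
ft_force: [0.5, 0.5, -0.5]
grip_width: 0.056
```

Call:
{"fn": "drive_tool", "kwargs": {
  "targets": [0.05,0,0.05,0,0,0,0.1,0,0.1,0,0,0,0.1,0,0.1,0,0,0]
}}

```text
time: 11.18
position: [0.5649, -0.2501, 0.0874]
tool_rot: [0.665, 0.641, -0.277, 0.266]
ft_force: [-1.1, -1.8, 4.9]
grip_width: 0.0557
```

```bash
python3 - <<'E'
from h import *; from rig import robot
for n in("top","side"):
    p,d=robot.camera(n); a=p[110:260,300:470] if n=="top" else p[150:310,300:480]
    cv2.imwrite(f"pics/{n}7.png",cv2.resize(a,None,fx=3.3,fy=3.3,interpolation=cv2.INTER_CUBIC)[:,:,::-1])
o=robot.get_obs();print(o["time"],o["position"],o["ft_force"],o["moment"])
for f,z in((-.0813,.000),):p,R=lean2(65,f,z);rel(o,p,R)
E
```

```text
11.2833 [ 0.56493299 -0.25008883  0.08733105] [-1.17990819 -1.49311075  5.11794466] [-0.21116793  0.21550218 -0.06061525]
shift cm [-0.13  0.04 -0.06] turn deg [-0.13  0.19 -0.01]
```

View pics/side7.png

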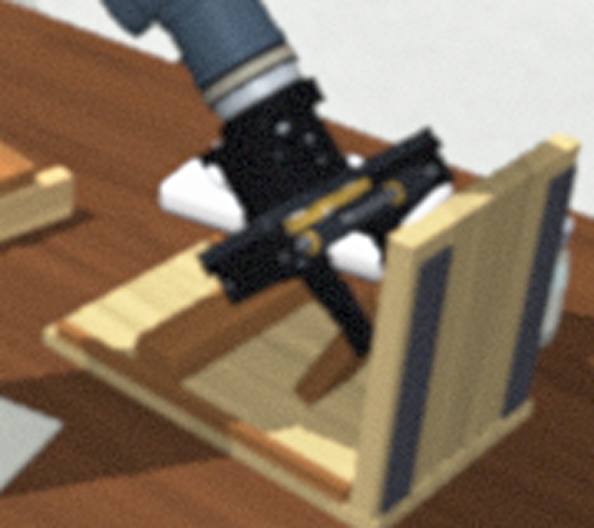

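View pics/top7.png

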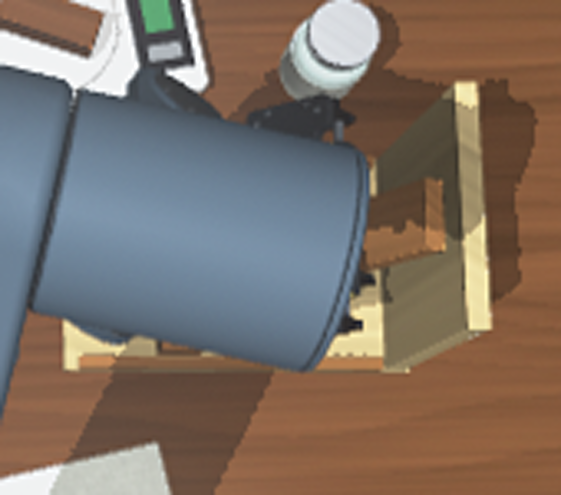

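The floor contact is confirmed: the vertical force went from -1.3 to +5 N. I'll ease off slightly, go 1–2 mm towards the wall, then open.

Call:
{"fn": "drive_tool", "kwargs": {
  "targets": [-0.05,0,-0.05,0,0,0,-0.1,0,0,0,0,0,-0.15,0,0.05,0,0,0,-0.15,0,0.05,0,0,0]
}}

```text
time: 11.62
position: [0.5649, -0.2503, 0.0872]
tool_rot: [0.665, 0.641, -0.276, 0.265]
ft_force: [-1.4, 1.5, 6.1]
grip_width: 0.0554
```

```bash
python3 - <<'E'
from h import *; from rig import robot
o=robot.get_obs();print(o["time"],o["position"],o["ft_force"],o["moment"])
for f,z in((-.0803,.000),):p,R=lean2(65,f,z);rel(o,p,R)
E
```

```text
11.6167 [ 0.56490382 -0.25027249  0.08724762] [-1.36238042  1.54318947  6.06749729] [ 0.14022756  0.21304784 -0.06254113]
shift cm [-0.2   0.04 -0.01] turn deg [-0.08  0.04  0.01]
```

Call:
{"fn": "drive_tool", "kwargs": {
  "targets": [0,0,0,0,0,0,0,0,0,0,0,0,0,0,0,0,0,0,0,0,0,0,0,0,0,0,0,0,0,0,0,0,0,0,0,0],
  "grip": -0.7
}}

```text
time: 12.12
position: [0.5647, -0.2508, 0.0865]
tool_rot: [0.665, 0.641, -0.276, 0.265]
ft_force: [-1.0, 0.9, -1.0]
grip_width: 0.0737
```

```bash
python3 - <<'E'
from h import *; from rig import robot
for n in("top","side"):
    p,d=robot.camera(n); a=p[110:260,300:470] if n=="top" else p[150:310,300:480]
    cv2.imwrite(f"pics/{n}8.png",cv2.resize(a,None,fx=3.3,fy=3.3,interpolation=cv2.INTER_CUBIC)[:,:,::-1])
o=robot.get_obs();print(o["time"],o["position"],o["ft_force"],o["grip_width"])
E
```

```text
12.2167 [ 0.56476222 -0.25080113  0.08662977] [ 0.23199436 -1.05482327  1.11094836] 0.07374746498788752
```

View pics/side8.png

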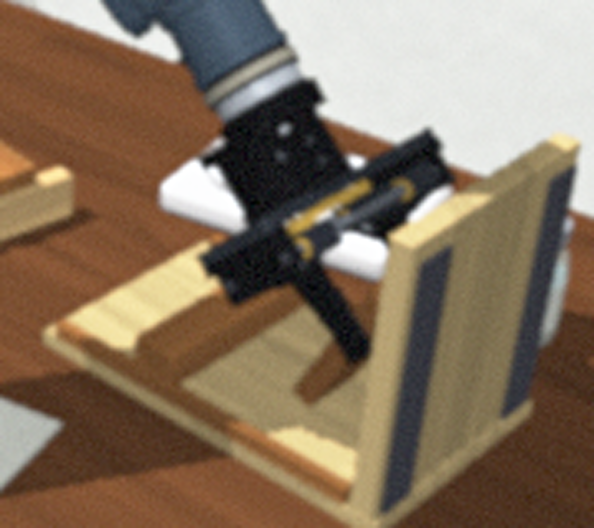

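View pics/top8.png

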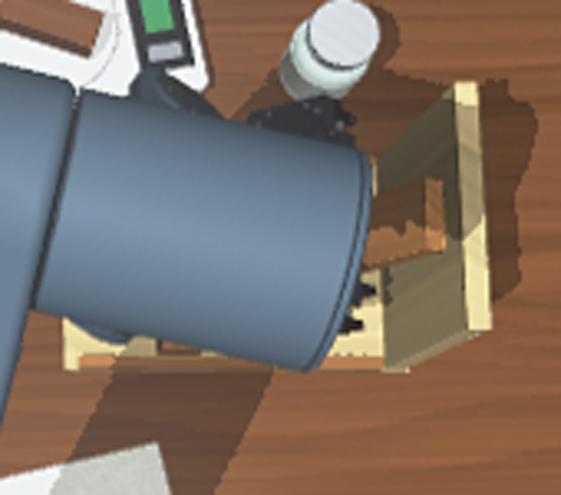

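The board stands leaning with the fingers open to 74 mm, its foot at (310,385) in the side crop. Withdrawing along the tool axis.

Call:
{"fn": "drive_tool", "kwargs": {
  "targets": [0,0,-0.5,0,0,0,0,0,-2,0,0,0,0,0,-4.5,0,0,0,0,0,-7.5,0,0,0,0,0,-10.5,0,0,0,0,0,-13,0,0,0,0,0,-15,0,0,0,0,0,-15,0,0,0,0,0,-15,0,0,0]
}}

```text
time: 12.97
position: [0.5695, -0.1439, 0.1937]
tool_rot: [0.665, 0.641, -0.275, 0.266]
ft_force: [0.1, -0.4, -0.2]
grip_width: 0.074
```

```bash
python3 - <<'E'
from h import *; from rig import robot
for n in("top","side"):
    p,d=robot.camera(n);np.save(f"pics/{n}9rgb.npy",p);np.save(f"pics/{n}9d.npy",d); a=p[110:260,300:470] if n=="top" else p[150:310,300:480]
    cv2.imwrite(f"pics/{n}9.png",cv2.resize(a,None,fx=4.2,fy=4,interpolation=cv2.INTER_CUBIC)[:,:,::-1])
o=robot.get_obs();print(o["time"],o["position"],o["ft_force"],o["grip_width"],o["q"].round(3))
# pose for stop: behind stop
R=frame([0,0,-1],SY)
p=SF-.235*SX+.15*SZ;print(p);rel(o,p,R)
for z in(.15,.012): print(ik(SF-.235*SX+z*SZ,R,[.1,.5,1.8,0,.9,0]))
E
```

```text
13.0667 [ 0.5683142  -0.14507635  0.19211642] [ 0.87260145 -1.07345773 -0.73500052] 0.0737521013889809 [-0.07   0.631  1.646 -0.933  1.077  0.524]
[ 0.57246    -0.05185275  0.162     ]
shift cm [ 8.72  0.07 -4.48] turn deg [-2.000e-01  4.504e+01 -3.000e-02]
(array([-2.84662570e-01,  5.37331127e-01,  1.62018536e+00,  8.51005082e-17,
        9.84076164e-01, -2.48654725e-01]), np.float64(3.3306690738754696e-15))
(array([-2.84662570e-01,  7.51783524e-01,  1.69690895e+00,  1.94296146e-16,
        6.92900176e-01, -2.48654725e-01]), np.float64(1.1102230246251565e-15))
```

View pics/side9.png

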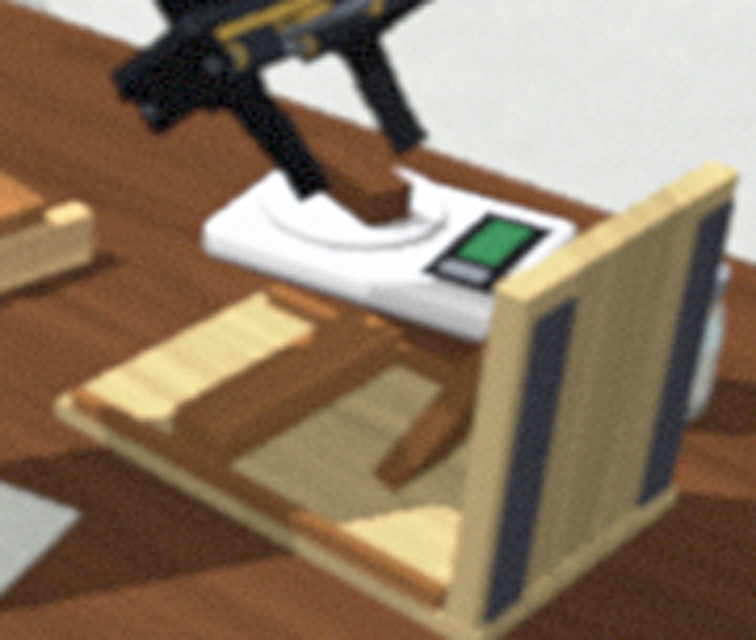

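View pics/top9.png

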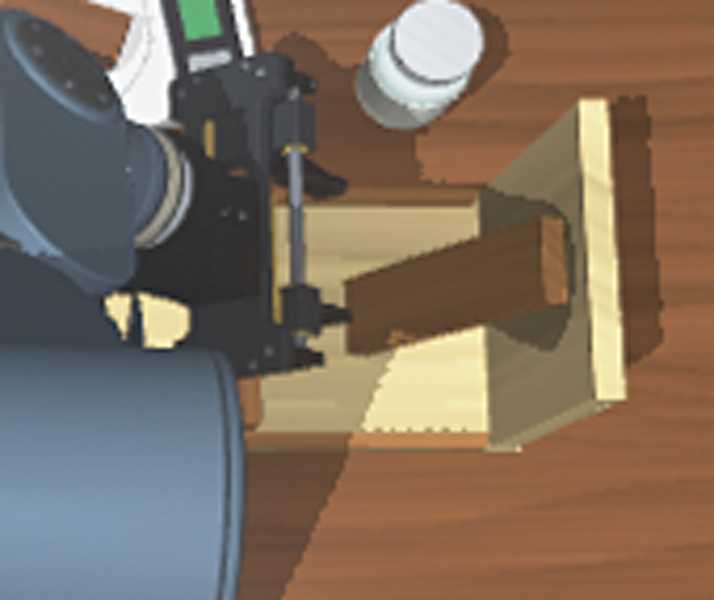

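The board leans freely and squarely near the wall's middle. In the top crop its top end is at (545-568, 215-306) and its foot's outer edge at (345-350, 283-355). I'll measure the angle and the centring.

```bash
python3 - <<'E'
from h import *
def st(X): d=X-SF; return np.array([d@SX,d@SY,d[2]])*1000
f=lambda x,y,z:onplane("top",300+(x+.5)/4.2-.5,110+(y+.5)/4-.5,z)
for nm,x,y,z in[("top outer a",543,215,.192),("top outer b",549,306,.192),("top wall a",562,218,.184),("top wall b",568,304,.184),("foot outer a",345,283,.0196),("foot outer b",350,355,.0196)]:print(nm,st(f(x,y,z)).round(1))
D=np.load("pics/top9d.npy");W=ondepth("top",D);p=np.load("pics/top9rgb.npy").astype(int)
pts=[]
for v in range(175,198):
  for u in range(386,428):
    X=st(W[v,u]); pts.append(X)
pts=np.array(pts);pts=pts[(abs(pts[:,1])<25)&(pts[:,2]>15)&(pts[:,2]<168)]
for _ in range(5):
    c=pts.mean(0);n=np.linalg.svd(pts-c)[2][2];e=(pts-c)@n;pts=pts[abs(e)<max(2*e.std(),1.5)]
n*=np.sign(n[2]);print(len(pts),c,n,e.std(),"angle",np.degrees(np.arctan2(-n[0],n[2])))
# foot outer x at z=7.6
print("plane x at z=7.6",c[0]-(n[2]*(7.6-c[2]))/n[0])
E
```

```text
top outer a [-15.2  28.4 180. ]
top outer b [-14.5 -30.6 180. ]
top wall a [ -1.1  28.8 172. ]
top wall b [ -0.3 -27.3 172. ]
foot outer a [-96.1  25.6   7.6]
foot outer b [-94.3 -27.5   7.6]
648 [-52.37161711  -4.1252686   91.2875636 ] [-0.38593917 -0.91949759  0.0746668 ] 11.336604559507833 angle 79.05038836141722
plane x at z=7.6 -68.56246538374205
```

Call:
{"fn": "drive_tool", "kwargs": {
  "targets": [1,0,-0.6,0,4,0,3,0,-1.5,0,11,0,4.5,0,-2.3,0,18,0,6,0,-3,0,25,0,7.5,0,-3.9,0,32,0,8.7,0,-4.5,0,39,0,8.7,0,-4.5,-0.2,45,0,8.7,0,-4.5,-0.2,45,0,8.7,0,-4.5,-0.2,45,0,8.7,0,-4.5,-0.2,45,0],
  "grip": 1,
  "squeeze": 10
}}

```text
time: 13.9
position: [0.5714, -0.052, 0.162]
tool_rot: [0.72, 0.694, -0.001, 0.0]
ft_force: [0.0, 0.1, -0.5]
grip_width: 0.0156
```

```bash
python3 - <<'E'
from h import *; from rig import robot
p,d=robot.camera("side"); cv2.imwrite("pics/side10.png",cv2.resize(p[120:310,260:480],None,fx=3.3,fy=3.1,interpolation=cv2.INTER_CUBIC)[:,:,::-1])
o=robot.get_obs();print(o["time"],o["position"],o["ft_force"],o["grip_width"])
rel(o,SF-.235*SX+.012*SZ,frame([0,0,-1],SY))
E
```

```text
13.95 [ 0.57161655 -0.05128927  0.16219684] [-0.02071941 -0.65664256  0.11501174] 0.011068785953744189
shift cm [-0.02  0.1  13.82] turn deg [-0.04  0.12 -0.01]
```

View pics/side10.png

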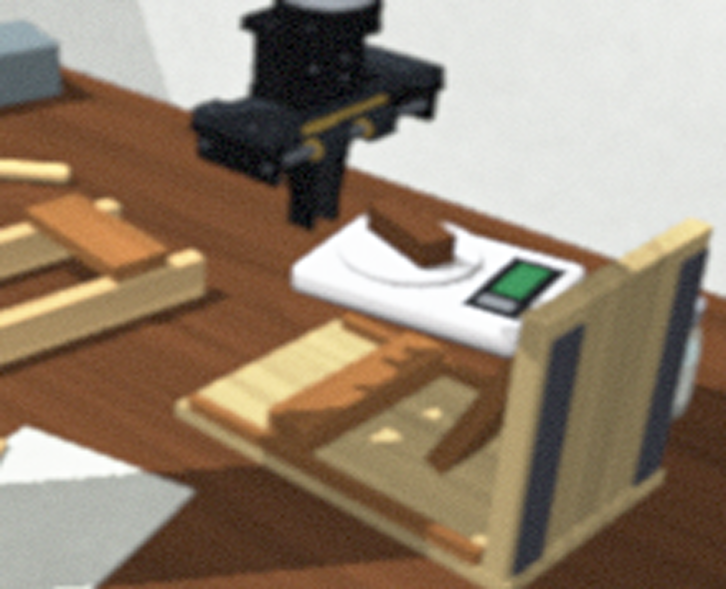

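The closed fingers hang at (310,215) in the crop, above the open floor behind the stop, and the board is leaning steadily. Descending.

Call:
{"fn": "drive_tool", "kwargs": {
  "targets": [0,0,2,0,0,0,0,0.1,5,0,0.1,0,0,0.1,8,0,0.1,0,0,0.1,10.5,0,0.1,0,0,0.1,12.5,0,0.1,0,0,0.1,13.5,0,0.1,0,0,0.1,13.7,0,0.1,0,0,0.1,13.7,0,0.1,0]
}}

```text
time: 14.62
position: [0.5734, -0.0508, 0.0256]
tool_rot: [0.719, 0.695, 0.0, -0.0]
ft_force: [0.7, 0.1, 0.8]
grip_width: 0.0007
```

```bash
python3 - <<'E'
from h import *; from rig import robot
p,d=robot.camera("side"); cv2.imwrite("pics/side11.png",cv2.resize(p[150:310,300:480],None,fx=4.2,fy=3.7,interpolation=cv2.INTER_CUBIC)[:,:,::-1])
o=robot.get_obs();print(o["time"],o["position"],o["ft_force"],o["grip_width"])
d=o["position"]-SF;print("stand x,y,z",d@SX,d@SY,d[2])
E
```

```text
14.6667 [ 0.57411045 -0.05119685  0.02648527] [-0.51894867 -0.65054528 -0.17608903] 0.0006068399427920035
stand x,y,z -0.23571405023836983 0.0016257630949238066 0.014485265521639836
```

View pics/side11.png

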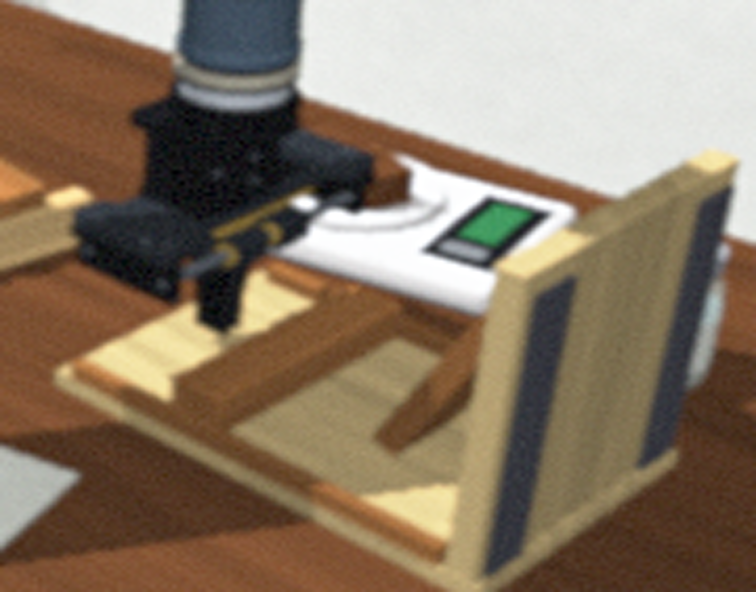

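The fingers are behind the stop, clear of it, with their tip 14 mm above the floor. Starting the push, which should take about 93 mm from here.

Call:
{"fn": "drive_tool", "kwargs": {
  "targets": [-1,0,0.2,0,0,0,-2,0,0.3,0,0,0,-2.6,0,0.3,0,0,0,-3.2,0,0.3,0,0,0,-3.8,0,0.3,0,0,0,-4.4,0,0.3,0,0,0,-5,0,0.3,0,0,0,-5.6,0,0.3,0,0,0,-6.2,0,0.3,0,0,0,-6.8,0,0.3,0,0,0,-7.4,0,0.3,0,0,0,-7.4,0,0.3,0,0,0]
}}

```text
time: 15.67
position: [0.5706, -0.1271, 0.0228]
tool_rot: [0.72, 0.694, 0.0, 0.0]
ft_force: [-0.2, 0.6, 0.0]
grip_width: 0.0006
```

```bash
cat > st.py <<'E'
from h import *; from rig import robot; import sys
k=sys.argv[1]
for n in("top","side"):
    p,d=robot.camera(n);np.save(f"pics/{n}{k}rgb.npy",p); a=p[110:260,300:470] if n=="top" else p[190:310,340:480]
    cv2.imwrite(f"pics/{n}{k}.png",cv2.resize(a,None,fx=4 if n=="top" else 5,fy=4 if n=="top" else 5,interpolation=cv2.INTER_CUBIC)[:,:,::-1])
o=robot.get_obs();print(o["time"],o["position"],o["ft_force"],o["grip_width"])
d=o["position"]-SF;print("stand x,y,z",d@SX,d@SY,d[2])
E
python3 st.py 12
```

```text
15.7667 [ 0.57002599 -0.12627702  0.0225364 ] [ 0.16960607 -0.88048138 -0.90272276] 0.0004956591964546132
stand x,y,z -0.1605356369362309 0.0002468459373710541 0.010536397050802802
```

View pics/side12.png

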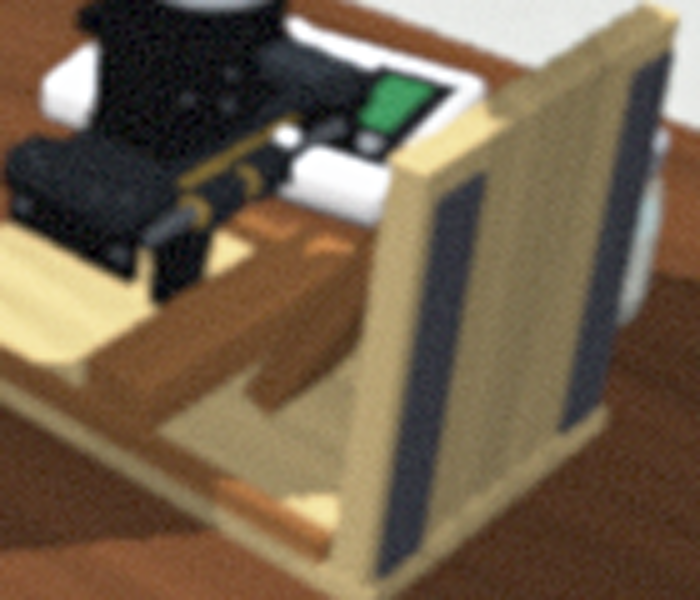

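View pics/top12.png

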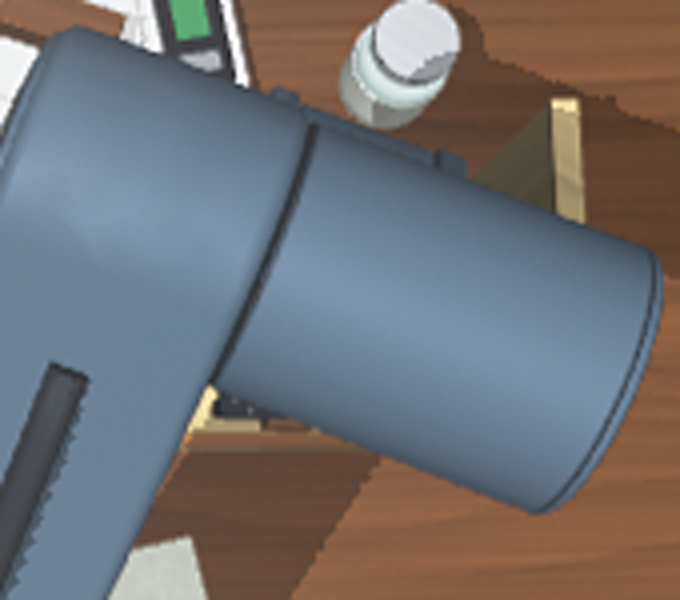

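```bash
python3 - <<'E'
from h import *
def st(X): d=X-SF; return (np.array([d@SX,d@SY,d[2]])*1000).round(1)
f=lambda x,y,z:st(onplane("side",340+x/5-.4,190+y/5-.4,z))
print("stop near top back",f(92,355,.042),"stop near top front",f(150,395,.042),"bottom front",f(155,430,.012)); print("foot corners low near",f(265,412,.012),"outer near",f(248,395,.0196))
E
```

```text
stop near top back [-145.3  -81.3   30. ] stop near top front [-107.3  -85.8   30. ] bottom front [-112.3  -72.4    0. ]
foot corners low near [-85.8 -24.2   0. ] outer near [-93.7 -28.    7.6]
```

The stop's face is at about -0.110 to -0.113 and the foot edge at about -0.095. I'll advance 12 mm and then go in fine steps.

Call:
{"fn": "drive_tool", "kwargs": {
  "targets": [-0.4,0,0,0,0,0,-0.8,0,0,0,0,0,-1.2,0,0,0,0,0]
}}

```text
time: 16.02
position: [0.5695, -0.1369, 0.0225]
tool_rot: [0.72, 0.694, 0.001, -0.001]
ft_force: [-0.6, 3.1, -0.5]
grip_width: 0.0002
```

Call:
{"fn": "drive_tool", "kwargs": {
  "targets": [-0.1,0,0,0,0,0,-0.2,0,0,0,0,0]
}}

```text
time: 16.18
position: [0.5694, -0.1392, 0.0225]
tool_rot: [0.72, 0.694, 0.0, -0.001]
ft_force: [-0.6, 2.6, -0.3]
grip_width: 0.0002
```

```bash
python3 st.py 13
```

```text
16.2833 [ 0.56953148 -0.13939671  0.02257531] [-2.19300893  1.9191828  -1.31933019] 0.0004095610822417523
stand x,y,z -0.14740667520225031 0.0002249678958771593 0.010575309047111354
```

View pics/side13.png

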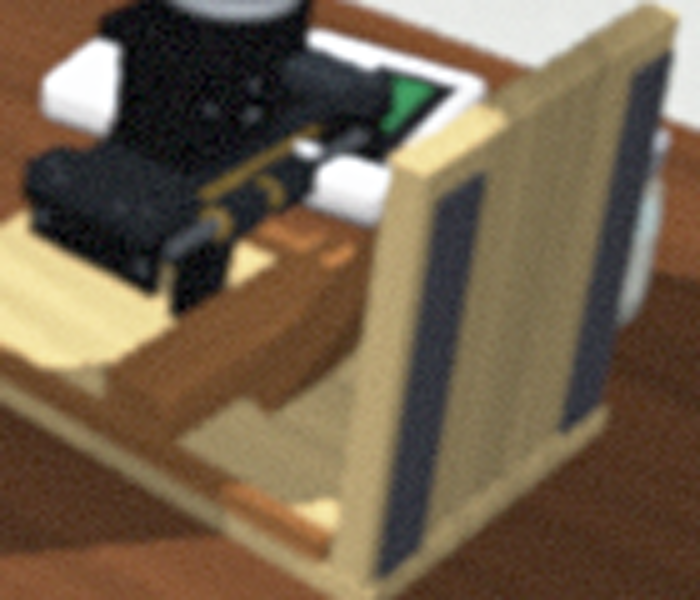

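The stop slides at about 3 N, with roughly 4–5 mm left. Fine steps, watching for the force to rise.

Call:
{"fn": "drive_tool", "kwargs": {
  "targets": [-0.1,0,0,0,0,0,-0.2,0,0,0,0,0]
}}

```text
time: 16.45
position: [0.5695, -0.1407, 0.0226]
tool_rot: [0.72, 0.694, 0.001, -0.001]
ft_force: [-1.1, 4.4, -1.5]
grip_width: 0.0004
```

Call:
{"fn": "drive_tool", "kwargs": {
  "targets": [-0.1,0,0,0,0,0]
}}

```text
time: 16.53
position: [0.5695, -0.1418, 0.0226]
tool_rot: [0.72, 0.694, 0.001, -0.001]
ft_force: [-2.9, 5.3, -1.4]
grip_width: 0.0007
```

Call:
{"fn": "drive_tool", "kwargs": {
  "targets": [-0.1,0,0,0,0,0]
}}

```text
time: 16.62
position: [0.5695, -0.143, 0.0226]
tool_rot: [0.72, 0.694, 0.001, -0.001]
ft_force: [-1.5, 4.4, -0.5]
grip_width: -0.0001
```

```bash
python3 st.py 14
```

```text
16.7167 [ 0.56946102 -0.14324267  0.02262415] [-1.87123095  3.97765816 -1.84337685] 0.0005526712367391893
stand x,y,z -0.14356068198826544 0.00029300337262494296 0.010624150660410687
```

View pics/side14.png

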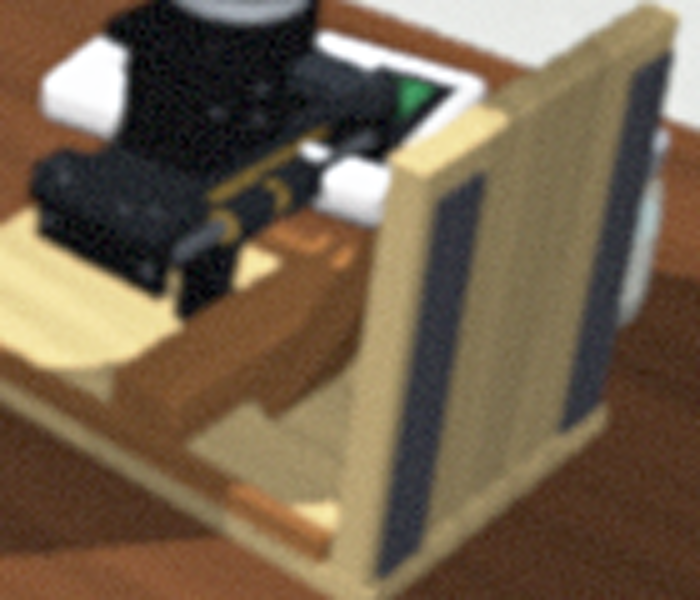

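```bash
python3 - <<'E'
from h import *
p=np.load("pics/side14rgb.npy")[255:300-12,355:420]
a=cv2.resize(p,None,fx=11,fy=11,interpolation=cv2.INTER_CUBIC).astype(float);a=np.clip(a*1.9-40,0,255).astype(np.uint8)
cv2.imwrite("pics/z14.png",a[:,:,::-1])
E
```

```text
(no output)
```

View pics/z14.png

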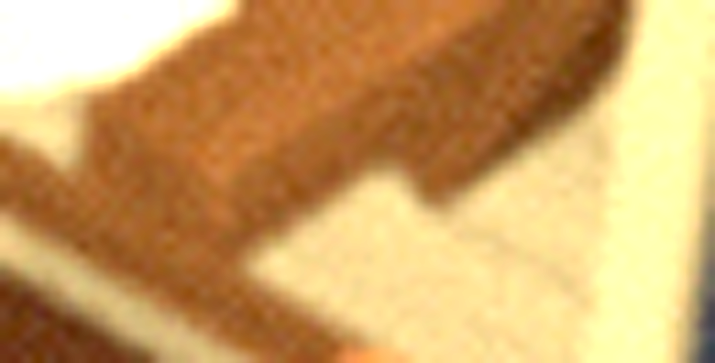

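```bash
python3 - <<'E'
from h import *
def st(X): d=X-SF; return (np.array([d@SX,d@SY,d[2]])*1000).round(1)
f=lambda x,y,z:st(onplane("side",355+x/11-.45,255+y/11-.45,z))
print("stop edge",f(250,262,.012),f(315,213,.012),f(380,167,.012)); print("low corner",f(435,205,.012),"outer",f(402,175,.0196))
E
```

```text
stop edge [-95.3 -69.3   0. ] [-96.4 -46.    0. ] [-96.8 -23.    0. ]
low corner [-80.7 -25.3   0. ] outer [-86.3 -30.5   7.6]
```

In the zoom the stop's face lies at about -96 mm and the foot's low corner at -80.7 mm, which puts its outer edge at about -97 mm, so they are in contact within the error. One more small nudge to be sure it's snug.

Call:
{"fn": "drive_tool", "kwargs": {
  "targets": [-0.1,0,0,0,0,0]
}}

```text
time: 16.8
position: [0.5694, -0.144, 0.0226]
tool_rot: [0.72, 0.694, 0.001, -0.001]
ft_force: [-2.4, 4.1, -2.6]
grip_width: 0.0004
```

Call:
{"fn": "drive_tool", "kwargs": {
  "targets": [0,0,0,0,0,0,0,0,0,0,0,0]
}}

```text
time: 16.97
position: [0.5696, -0.1443, 0.0227]
tool_rot: [0.72, 0.694, 0.001, -0.0]
ft_force: [-2.2, 4.5, -2.8]
grip_width: 0.0008
```

Call:
{"fn": "drive_tool", "kwargs": {
  "targets": [0.8,0,0,0,0,0,2.5,0,0,0,0,0,4,0,-1,0,0,0,5,0,-4,0,0,0,6,0,-8,0,0,0,8,0,-12,0,0,0,11,0,-15,0,0,0,14,0,-18,0,0,0,17,0,-20,0,0,0,19,0,-20,0,0,0,21,0,-20,0,0,0,21,0,-20,0,0,0]
}}

```text
time: 17.97
position: [0.5788, 0.069, 0.2259]
tool_rot: [0.718, 0.696, 0.003, 0.002]
ft_force: [0.3, -0.1, 0.1]
grip_width: 0.0006
```

```bash
python3 st.py 15; python3 - <<'E'
from h import *
for n,s in(("side",np.s_[255:288,355:420]),):
    a=cv2.resize(np.load(f"pics/{n}15rgb.npy")[s],None,fx=11,fy=11,interpolation=cv2.INTER_CUBIC).astype(float);cv2.imwrite("pics/z15.png",np.clip(a*1.5-20,0,255).astype(np.uint8)[:,:,::-1])
E
```

```text
18.0667 [0.57835741 0.06579384 0.22456642] [ 0.3061641  -0.68234367  0.04250852] 0.0003871088542143756
stand x,y,z -0.35278158441522006 0.0016583038384270156 0.21256642139610257
```

View pics/z15.png

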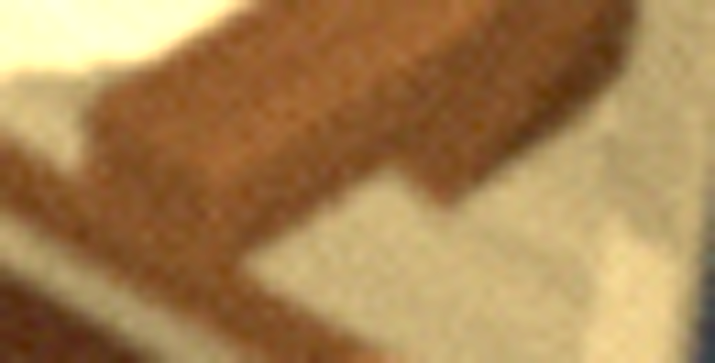

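View pics/top15.png

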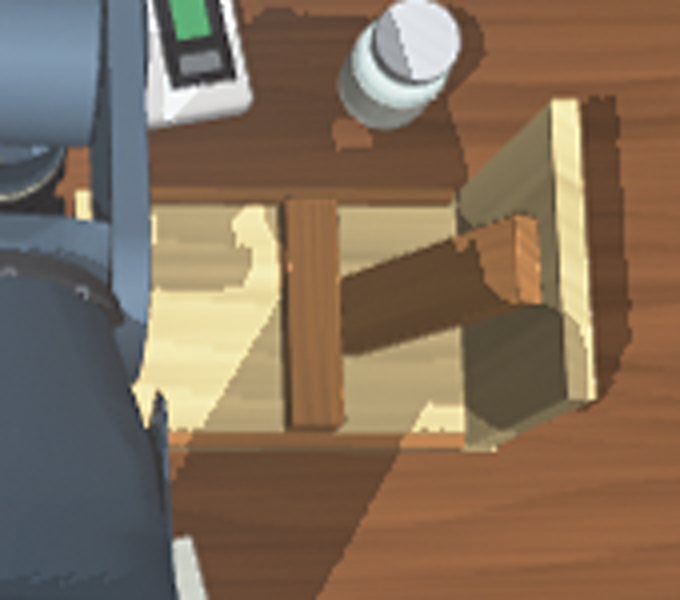

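The stop is up against the board's foot, with its face at (336-342, 200-428) in the top crop. The board still leans, its top end at (515-541, 215-303). Final measurement and a check of the other things.

```bash
python3 - <<'E'
from h import *
def st(X): d=X-SF; return (np.array([d@SX,d@SY,d[2]])*1000).round(1)
f=lambda x,y,z:st(onplane("top",300+(x+.5)/4-.5,110+(y+.5)/4-.5,z))
for nm,x,y,z in[("stop front far",336,200,.042),("near",341,428,.042),("stop back",286,200,.042),("top outer",515,215,.192),("",521,303,.192),("top wall",536,218,.185),("",541,303,.185)]:print(nm,f(x,y,z))
g=lambda x,y,z:st(onplane("side",355+x/11-.45,255+y/11-.45,z))
print("side: stop",g(250,258,.012),g(385,168,.012),"low",g(445,207,.012))
print("top tip z by tri (wall-side top corners):")
a=np.load("pics/top0rgb.npy").astype(int);b=np.load("pics/top15rgb.npy").astype(int)
dd=(abs(a-b).sum(2)>60).astype(np.uint8)*255;cv2.imwrite("pics/full15.png",np.load("pics/top15rgb.npy")[:,:,::-1])
s=np.load("pics/side15rgb.npy");cv2.imwrite("pics/fullside15.png",s[:,:,::-1])
E
```

```text
stop front far [-94.1  81.3  30. ]
near [-95.7 -84.3  30. ]
stop back [-130.    80.9   30. ]
top outer [-16.6  28.3 180. ]
 [-15.6 -28.6 180. ]
top wall [ -0.9  28.5 173. ]
 [ -0.5 -26.9 173. ]
side: stop [-96.1 -68.2   0. ] [-95.9 -22.6   0. ] low [-78.8 -24.3   0. ]
top tip z by tri (wall-side top corners):
```

View pics/full15.png

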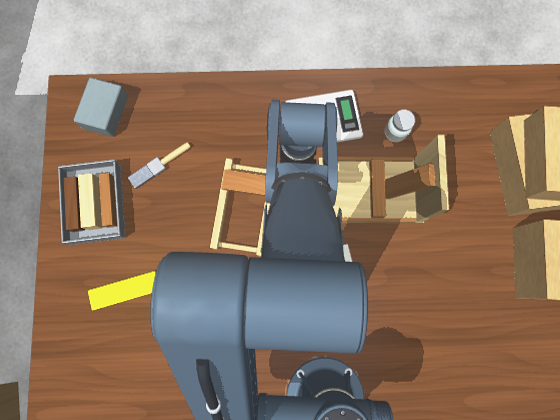

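View pics/fullside15.png

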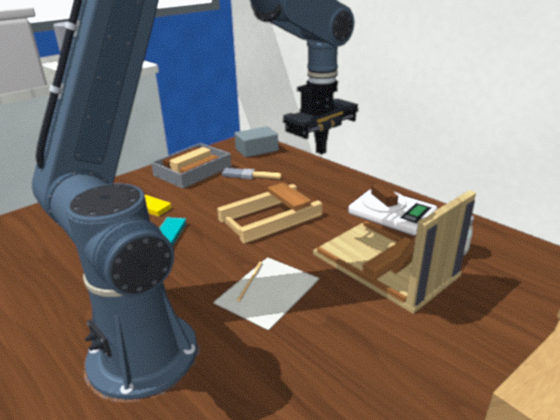

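```bash
python3 - <<'E'
from rig import robot
o=robot.get_obs();print(o["time"],o["joint_velocities"].round(3))
print(robot.hand_in())
E
```

```text
18.0667 [-0.034  0.015  0.01  -0.003  0.004 -0.004]
the job is handed in; nothing more can be done
None
```

The longer board now leans squarely against the middle of the stand's wall at about 65°, with the foot stop snug against its foot. I handed the job in at 18.1 s with the arm well clear of everything. No check failed.

**Regrasp:** I first gripped the board square. For the 65° placing that put joint 4 at -1.443, just past its -1.43 limit. I set the board back on the trestle, took it again with the tool tilted 20°, and then leaned it and let go.

**Last checks:**
- **Board before the stop was pushed:** the camera measured 65.0°, centred to about 1 mm, with the top edge within 1 mm of the wall.
- **Stop:** the push force rose from about 3 N to about 4.5 N. In the pictures the board's foot moved about 2 mm towards the wall, which puts the board at about 65.5°.
- **Contact:** the two views put the stop's face at -94 to -96 mm and the foot's outer edge at about -95 mm. That agrees with contact within the 1–2 mm error, but it is not an exact measurement.
- **Other things:** I judged these by eye in the last pictures. The short board, scale block, jar and brush looked unmoved. The arm partly hid the scale and the short board from above, but both showed in the side view.

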